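# Charge the parts washer and lock its cap

## Task

Charge the parts washer: put every brass hex bushing on the bench into the tipping pot, then work the pot's lever to tip it right over so that they all fall into the wash well, and bring the pot back upright. Next seat the cap coupler fully on the sump's adapter and swing its two cam arms down together, never one far ahead of the other, until both hang straight down beside the cap. Last, log the batch: swing the counter's lever to its stop and let it spring back, leaving the other things on the bench where they are.

Things in the scene. Friction and masses are not known exactly. Their poses are not given: they have to be found in the camera images.
- bushing1_mid (a point): centre of brass hexagonal bushing 1 (28 mm across flats, 32 across corners, 34 tall, about 90 g, axis = its z; flats face its +-x and every 60 deg from there). It stands upright on the bench at the start. Two to four of the bushings are present; absent ones read None
- bushing2_mid (a point): centre of brass hexagonal bushing 2 (28 mm across flats, 32 across corners, 34 tall, about 90 g, axis = its z; flats face its +-x and every 60 deg from there). It stands upright on the bench at the start. Two to four of the bushings are present; absent ones read None
- bushing3_mid (a point): centre of brass hexagonal bushing 3 (28 mm across flats, 32 across corners, 34 tall, about 90 g, axis = its z; flats face its +-x and every 60 deg from there). It stands upright on the bench at the start. Two to four of the bushings are present; absent ones read None
- bushing4_mid (a point): centre of brass hexagonal bushing 4 (28 mm across flats, 32 across corners, 34 tall, about 90 g, axis = its z; flats face its +-x and every 60 deg from there). It stands upright on the bench at the start. Two to four of the bushings are present; absent ones read None
- washer: green open-topped wash well with two uprights carrying the tipping pot; fixed. Origin on the bench under the pot's pivot axis. The well covers x -75..+180, y -80..+80 mm (outer), side and near walls 90 mm high, far wall (+x) 140 mm, floor 10 mm above the bench, walls 5 mm. Uprights at y = -78 and +78, x -17..+17, 175 mm high. The pot pours toward +x
- pot (a joint): tilt of the pot about the pivot axis (rad): 0 = upright, the axis runs along the washer's y, 165 mm above the bench over its origin; the value grows as the mouth tips toward the washer's +x, stop at 2.25 (mouth well below level). Stays where it is left (friction about 0.2 Nm). The bushings slide out somewhere past 1.5
- pot_mid (a point): inside the aluminium pot, on its centre line, 8 mm below the pivot axis when upright. Pot: outer diameter 88 mm at the bottom, 108 mm at the rim, wall 3; when upright its rim is 190 mm above the bench, its inner floor 33 mm below this point. Turns with the pot
- lever_grip (a point): middle of the red handle bar (16 mm dia, 48 mm long, parallel to the pivot axis) that sticks out sideways, toward the washer's -y, from the end of the pot's lever, like a crank handle. It is 100 mm from the pivot axis and 137 mm to the washer's -y side of the pot's centre; with the pot upright the lever leans 1.1 rad from vertical toward the washer's -x, and it turns with the pot (at tilt a it leans 1.1 - a)
- adapter_seat (a point): the brass groove adapter standing at the middle of the top of the grey sump box (120 x 120 x 50 mm tall, fixed): centre of its seat flange (49 mm dia), 95 mm above the bench, on which the cap's rim rests; the adapter's nose, 36 mm dia, chamfered, rises 28 mm above it. Below the flange a 28 mm pipe goes down 38 mm to the box top
- cap_mid (a point): centre, half-way up, of the aluminium cap coupler: a round cap 48 mm dia, 46 tall, open below (bore 42 mm dia, 38 deep), closed above, about 0.28 kg. z up through its closed top. Two brass cam arms are hinged at its +y and -y sides, pivots 30 mm from its axis and 9 mm above this point, so grip the body across its x. It stands on its rim on the bench at the start; fully seated, this point is 23 mm above adapter_seat
- cam_arm_left (a joint): cam arm at the cap's +y side, 45 mm long from its pivot, 13 wide, 7 thick: 0 = raised, pointing outward and 30 deg above level; 0.52 = level; stop at 2.09 = hanging straight down beside the cap (locked). Stays where left (friction about 0.04 Nm)
- cam_arm_right (a joint): the same at the cap's -y side
- tally_lever (a joint): sprung advance lever of the counter (rad): rests at 0, stop at 0.9; seen from above it swings anticlockwise; a spring takes it back (about 4 N at the peg at the stop)
- tally_peg (a point): centre of the exposed length of the orange upright peg (12 mm dia, top 16 mm above this point, lever arm 16 mm below) at the lever's end, 78 mm above the bench; take it by its upper half
- tally_pivot (a point): vertical pivot of the lever, on the counter's top (a black box 60 x 50 x 50 mm tall, fixed; its centre is 20 mm from the pivot toward -x of this frame); the peg is 55 mm from the pivot, at rest 2.69 rad anticlockwise from the frame's x axis
- oil: bystander, leave alone: yellow oil bottle, 40 dia x 100 tall, standing
- jar: bystander, leave alone: amber jar with steel lid, 60 dia x 70 tall, standing
- driver: bystander, leave alone: screwdriver with yellow handle lying on the bench along its x
- solder: bystander, leave alone: metal spool, 56 dia x 42 tall, standing
- lens: bystander, leave alone: black lens barrel, 48 dia x 50 tall, standing
- dish: bystander, leave alone: small shallow steel dish, 90 dia x 25 tall
- cap: the cap coupler as a whole; its origin is the centre of its rim, 23 mm below cap_mid

How it is judged:
By the outcome, as a careful person would: the job done as asked, in the order asked, and still so for the second after the job is handed in, with the robot touching nothing.
Of bushing1, bushing2, bushing3, bushing4 only 2 to 4 are there at a start; the rules pass over those that are not, and their reading is None.
At some moment in a run one of bushing1, bushing2, bushing3, bushing4, cap may be knocked a few centimetres aside while the robot is not near it.
It also fails if it takes over 210 s, if anything falls off the work surface, if the arm or the gripper's body presses on something with over 40 N, if the wrist force passes 120 N, or if a joint passes its speed limit or range.

## Robot

A 6-joint arm with a two-finger parallel gripper is mounted at the origin on the work surface. World frame = base frame: x ahead of the robot, y to its left, z up, the work surface at z = 0. Lengths are in m, angles in rad, forces in N, time in s.
With the tool pointing down it reaches from about 0.25 to 0.725 m from the base axis. Payload 4 kg.
Tool frame: the origin (TCP) lies midway between the tips of the shut fingers; the grasp point (between the pads) lies 19 mm behind it; z points along the fingers, x is the direction in which the jaws open and shut, and the axes are right-handed (so a half turn about z gives the same grasp; the last joint's range is limited). The gripper opens to 85 mm and grips with 20 to 120 N. Pads are 22 mm wide; open, the fingers measure 114 mm over their backs; the gripper's body (76 mm by 85 mm) begins 54 mm behind the grasp point. The pads swing forward as they close: fully open they stand 13 mm farther back than shut.
Start: joints at [1.18, 0.241, 0.005, 1.335, 0, 1.571], TCP at [0.19, 0.462, 0.231] pointing down, gripper open.
Joint ranges: [-2.72, 2.72], [-1.05, 1.87], [-1.09, 1.28], [-1.99, 2.15], [-1.42, 1.44], [-3.14, 3.14]. Speed limits (rad/s): [2.79, 2.79, 3.14, 3.14, 3.14, 3.14].

## Interface

Orientations are given as a unit quaternion [x, y, z, w].
In Python, from workcell import bot, vision, ticket gives the robot as it stands.
- The arm moves only by the tool play_rows, never from a script. Its argument "deltas" is one flat list of numbers, 5 for each row, row after row: the opening, from 0 (shut) to 1 (fully open), then the shift along the tool's x, y, z in units of 60 mm (1.0 is 60 mm), then the turn about the tool's z in degrees. A call has 1 to 12 rows; each row shifts and turns the pose as measured when the row begins, along the tool's axes as they then stand; what a row does not reach is not made up. A row lasts 1/8 s, in which the tool goes at most 62.5 mm and 10.7 degrees, less where a joint would pass 70% of its speed; a pose out of reach is approached as far as the arm can. A call is refused whole if a number of a shift passes 1 or a number of a turn 10.7, either way. A call with a gripper value outside its range is refused whole. The fingers move at their own pace and stop on an object; the grip force is fixed at half the most. Time passes only in rows, so rows that do not move let the fingers close. It gives the time, the measured TCP pose, the force and the opening at its end, in the units of the state.
- bot.get_obs(): the state, without advancing time (a new reading comes with each control period).
- vision.camera(name): name is "scene" or "top"; returns a dict with "color" (480x640x3 uint8, blue, green, red), "intrinsics" (3x3 intrinsics, pixels), "rvec" (rotation vector, rad) and "tvec" (3), from world to camera coordinates, as OpenCV has them. Camera axes: x right, y down, z forward; pixel columns grow to the right and rows downward; lengths in m; the calibration is good to about 2 mm. A picture is of the moment at which its call begins. There is no depth.
- ticket.job_done(): hands the job in, once; it reports no verdict.
The state is a dict: "clock": time; "joint_pos": joint angles; "joint_vel": joint speeds; "tau": joint torques, N m; "eef_pos": TCP position; "tool_rot": TCP orientation; "ft_force": force on the tool from outside, world axes, zero at the start; "ft_torque": the same for the moment, N m; "grip_width": finger opening in m.
Only numpy, scipy, OpenCV 4.12 (cv2) and the standard library are available. Lean on these libraries where they do the work, as an engineer would, in place of code of your own. Each camera call takes 0.05 s, during which the arm holds its last target. There are 200 camera calls.

## Working session

There is one attempt and no reset: what is moved stays moved. The work goes in short steps, Python scripts to look and compute and a tool call to move; the robot and the scene stay as the last step left them, time stands still between calls to the robot, and variables do not carry over. Pictures are saved under pics/ and viewed, about 12 in all and at most 16, crops included, and the job is handed in when it is done.

Besides the shell and the picture viewer there is one more tool, called after "Call:" in YAML: its name, and indented under it one key for each argument. play_rows: Moves the arm, as the interface text tells. Its arguments: {"type":"object","properties":{"deltas":{"type":"array"}},"required":["deltas"]}

```bash
mkdir -p pics; cat > h.py <<'E'
import numpy as np, cv2
from workcell import bot, vision, ticket
def cam(n):
    c=vision.camera(n); R=cv2.Rodrigues(np.array(c["rvec"],float))[0]
    return c["color"],np.array(c["intrinsics"],float),R,np.array(c["tvec"],float).ravel()
def ray(c,u,v,z):
    _,K,R,t=c; o=-R.T@t; d=R.T@np.linalg.solve(K,[u,v,1.]); return o+d*(z-o[2])/d[2]
def proj(c,p):
    _,K,R,t=c; q=K@(R@np.array(p,float)+t); return q[:2]/q[2]
def tri(cs,uvs):
    A=[];b=[]
    for c,(u,v) in zip(cs,uvs):
        _,K,R,t=c; o=-R.T@t; d=R.T@np.linalg.solve(K,[u,v,1.]); d/=np.linalg.norm(d); P=np.eye(3)-np.outer(d,d); A.append(P); b.append(P@o)
    return np.linalg.solve(sum(A),sum(b))
def st():
    from scipy.spatial.transform import Rotation as Ro
    o=bot.get_obs(); M=Ro.from_quat(o["tool_rot"]).as_matrix()
    return o,np.array(o["eef_pos"]),M
def go(p):
    "needed shift in tool units"
    o,e,M=st(); return np.round(M.T@(np.array(p)-e)/0.06,3)
E
python3 - <<'E'
from h import *
for n in("top","scene"):
    c=cam(n); cv2.imwrite(f"pics/{n}0.png",c[0]); print(n,-c[2].T@c[3]); print(c[1])
o,e,M=st(); print(o["clock"],e,M,o["grip_width"],o["ft_force"])
E
```

```text
top [ 0.36345753 -0.01218916  1.10226306]
[[441.90268947   0.         323.5477172 ]
 [  0.         441.90268947 237.64030735]
 [  0.           0.           1.        ]]
scene [ 1.03949687 -0.51744759  0.87630907]
[[503.55250712   0.         321.37573571]
 [  0.         503.55250712 239.72798208]
 [  0.           0.           1.        ]]
0.1 [0.19024313 0.46179825 0.23050069] [[ 3.80903950e-01  9.24614341e-01 -7.07515566e-04]
 [ 9.24612722e-01 -3.80904607e-01 -1.73064063e-03]
 [-1.86967108e-03  5.02995707e-06 -9.99998252e-01]] 0.08545524256584053 [ 0.06420187 -0.39224722  0.57228691]
```

View pics/top0.png

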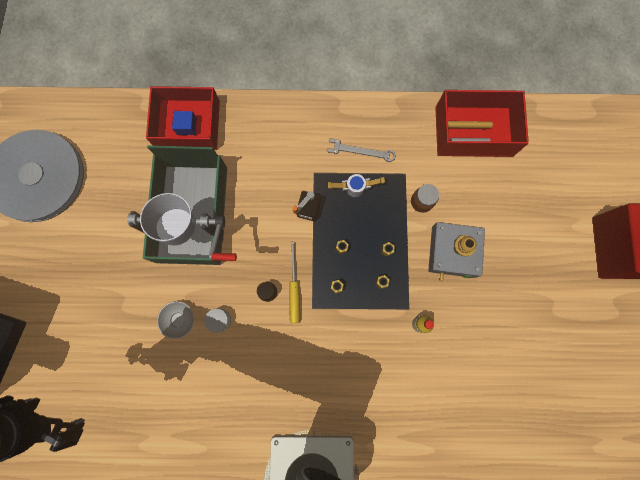

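View pics/scene0.png

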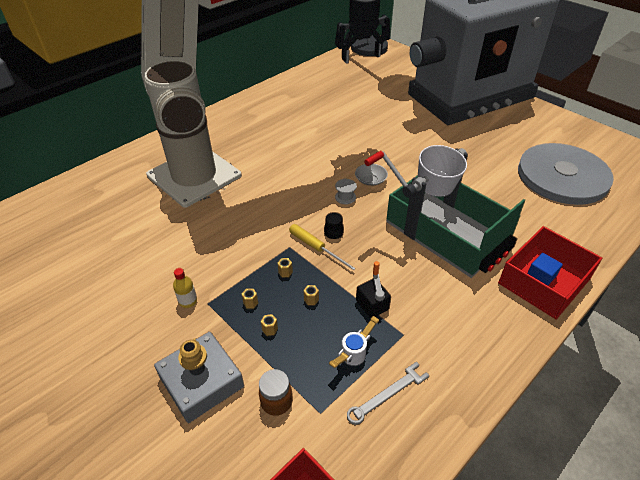

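```bash
python3 - <<'E'
from h import *
T=cam("top"); S=cam("scene")
a=T[0][160:300,280:500]; cv2.imwrite("pics/c1.png",cv2.resize(a,None,fx=3.6,fy=3.6,interpolation=cv2.INTER_CUBIC))
a=T[0][140:270,120:245]; b=S[0][140:280,360:530]
a=cv2.resize(a,(396,412),interpolation=cv2.INTER_CUBIC); b=cv2.resize(b,None,fx=2.35,fy=2.35,interpolation=cv2.INTER_CUBIC)
m=np.zeros((420,800,3),np.uint8); m[:412,:396]=a; m[:329,400:799]=b[:329,:399]; cv2.imwrite("pics/c2.png",m)
def blobs(c,m,amin=8):
    n,l,s,ce=cv2.connectedComponentsWithStats(m.astype(np.uint8)); return [(ce[i].round(1),s[i].tolist()) for i in range(1,n) if s[i][4]>=amin]
for nm,c in(("top",T),("scene",S)):
    h=cv2.cvtColor(c[0],cv2.COLOR_BGR2HSV); H,s,v=h[...,0],h[...,1],h[...,2]
    for k,m in(("brass",(H>12)&(H<30)&(s>130)&(v>60)),("red",((H<5)|(H>174))&(s>150)&(v>80)),("orange",(H>=5)&(H<13)&(s>190)&(v>120)),("blue",(H>100)&(H<125)&(s>150)&(v>80))):
        print(nm,k,[(list(b[0]),b[1]) for b in blobs(c,m) if b[1][4]<1500])
E
```

```text
top brass [([np.float64(469.1), np.float64(124.1)], [448, 121, 45, 7, 295]), ([np.float64(375.2), np.float64(181.5)], [366, 177, 19, 9, 101]), ([np.float64(336.6), np.float64(184.9)], [328, 182, 19, 6, 96]), ([np.float64(419.3), np.float64(204.3)], [411, 188, 25, 25, 162]), ([np.float64(607.4), np.float64(207.9)], [605, 205, 6, 6, 14]), ([np.float64(293.1), np.float64(208.1)], [292, 206, 4, 4, 9]), ([np.float64(464.2), np.float64(245.7)], [455, 236, 21, 20, 299]), ([np.float64(341.4), np.float64(247.1)], [336, 240, 12, 14, 66]), ([np.float64(386.8), np.float64(249.4)], [381, 242, 14, 14, 71]), ([np.float64(441.3), np.float64(276.9)], [440, 273, 4, 9, 29]), ([np.float64(381.6), np.float64(281.5)], [376, 275, 14, 13, 67]), ([np.float64(294.4), np.float64(301.8)], [289, 279, 13, 44, 480]), ([np.float64(9.3), np.float64(283.4)], [7, 281, 6, 5, 9]), ([np.float64(336.5), np.float64(286.3)], [331, 280, 13, 13, 59]), ([np.float64(34.3), np.float64(289.3)], [31, 288, 8, 4, 11]), ([np.float64(12.7), np.float64(293.4)], [10, 290, 7, 8, 10]), ([np.float64(54.8), np.float64(295.6)], [53, 294, 4, 
[... 17129 characters left out ...]
, [211, 0, 5, 4, 8]), ([np.float64(373.6), np.float64(157.7)], [364, 151, 20, 15, 128]), ([np.float64(505.3), np.float64(253.7)], [503, 251, 6, 6, 21]), ([np.float64(498.0), np.float64(260.3)], [496, 258, 5, 6, 21]), ([np.float64(490.4), np.float64(267.3)], [488, 265, 6, 6, 25]), ([np.float64(178.6), np.float64(273.1)], [174, 268, 9, 11, 79]), ([np.float64(302.0), np.float64(468.4)], [271, 448, 63, 32, 753])]
scene orange [([np.float64(376.3), np.float64(263.5)], [374, 262, 5, 4, 14]), ([np.float64(376.0), np.float64(270.0)], [375, 267, 4, 8, 21])]
scene blue [([np.float64(546.9), np.float64(264.1)], [532, 253, 30, 24, 390]), ([np.float64(354.0), np.float64(341.8)], [346, 335, 17, 15, 205])]
```

View pics/c1.png

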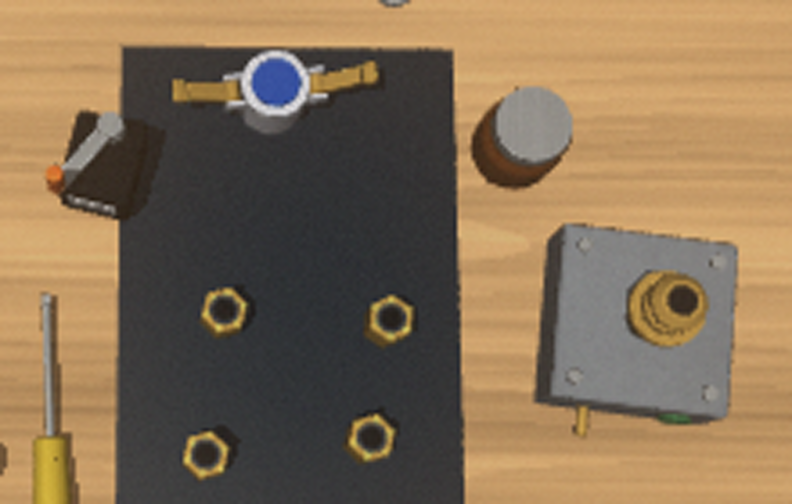

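View pics/c2.png

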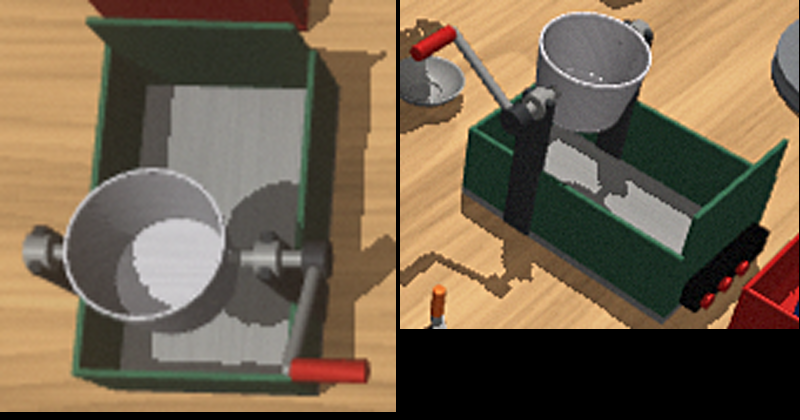

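```bash
python3 - <<'E'
from h import *
np.set_printoptions(precision=4,suppress=True)
T=cam("top"); S=cam("scene")
for n,u,v in(("b1",342.5,246.1),("b2",388.6,248.3),("b3",337.2,286.1),("b4",383.3,281.4)): print(n,ray(T,u,v,.034))
for n,u,v in(("b1",311.1,296.1),("b2",269.1,326.5),("b3",284.7,268.6),("b4",249.9,299.9)): print(n,"scene",ray(S,u,v,.017))
print("cap",ray(T,356.4,182.8,.046),ray(S,354,341.8,.046))
l=ray(T,329.4,185.3,.054);r=ray(T,383.3,180,.054); print("arms",l,r,np.degrees(np.arctan2(*(l-r)[1::-1])))
print("adapter",ray(T,469.7,243.3,.123),"box",ray(T,459.8,248.5,.05),"scene",ray(S,190.5,346,.123))
q=[ray(T,280+a/3.6,160+b/3.6,.05) for a,b in((585,244),(718,261),(575,376),(711,393))]; print(q)
print("tallyP",ray(T,310.6,194.7,.06),"peg",ray(T,295.3,208.9,.094), ray(S,376.3,262,.094))
print("pot",ray(T,165.5,217.3,.19),"grip",tri([T,S],[(223.1,256.6),(373.6,157.7)]))
f=lambda a,b,z: ray(T,120+a/3.168,140+b/3.168,z)
a,b=f(90,18,.14),f(306,28,.14);print("far",a,b,np.degrees(np.arctan2(*(b-a)[1::-1]))+90)
a,b=f(290,371,.21),f(368,372,.21);print("handle",a,b,np.degrees(np.arctan2(*(b-a)[1::-1]))+90)
a,b=f(78,374,.09),f(318,390,.09);print("near",a,b,np.degrees(np.arctan2(*(b-a)[1::-1]))+90)
a,b=f(303,160,.09),f(318,390,.09);print("right",a,b)
E
```

```text
b1 [ 0.5401 -0.0679  0.034 ]
b2 [ 0.5357 -0.1809  0.034 ]
b3 [ 0.4423 -0.0551  0.034 ]
b4 [ 0.4546 -0.1665  0.034 ]
b1 scene [ 0.5444 -0.0698  0.017 ]
b2 scene [ 0.5403 -0.1845  0.017 ]
b3 scene [ 0.446  -0.0581  0.017 ]
b4 scene [ 0.4596 -0.1695  0.017 ]
cap [ 0.6981 -0.1018  0.046 ] [ 0.699  -0.1028  0.046 ]
arms [ 0.6885 -0.0345  0.054 ] [ 0.7036 -0.1678  0.054 ] 96.46165392715776
adapter [ 0.5345 -0.3503  0.123 ] box [ 0.5343 -0.3508  0.05  ] scene [ 0.5365 -0.3487  0.123 ]
[array([ 0.585 , -0.3109,  0.05  ]), array([ 0.5742, -0.4007,  0.05  ]), array([ 0.495 , -0.3006,  0.05  ]), array([ 0.4845, -0.391 ,  0.05  ])]
tallyP [0.6622 0.0114 0.06  ] peg [0.6176 0.0461 0.094 ] [0.6199 0.0476 0.094 ]
pot [0.5723 0.3139 0.19  ] grip [0.4851 0.1812 0.2195]
far [0.7517 0.383  0.14  ] [0.7459 0.2266 0.14  ] -2.119810235935958
handle [0.4858 0.2075 0.21  ] [0.4856 0.1575 0.21  ] -0.21007695350535016
near [0.4986 0.3905 0.09  ] [0.4885 0.216  0.09  ] -3.3113863242433013
right [0.6615 0.2359 0.09  ] [0.4885 0.216  0.09  ]
```

Call:
play_rows:
  deltas: [1, 0, 0, 0, -7.5, 1, 0, 0, 0, -7.5, 1, 0, 0, 0, -7.5, 1, -0.85, 0.42, 0, 0, 1, -0.85, 0.42, 0, 0, 1, -0.85, 0.42, 0, 0, 1, -0.85, 0.42, 0, 0, 1, -0.85, 0.42, 0, 0, 1, -0.85, 0.42, 0, 0, 1, -0.85, 0.42, 0, 0, 1, -0.85, 0.42, 0, 0, 1, -0.85, 0.42, 0, 0]

```text
clock: 1.8
eef_pos: [0.4318, -0.0023, 0.2316]
tool_rot: [0.698, 0.716, 0.003, 0.002]
ft_force: [1.7, 0.6, -0.1]
grip_width: 0.0852
```

```bash
cat >> h.py <<'E'
np.set_printoptions(precision=4,suppress=True)
def bush():
    T=cam("top"); h=cv2.cvtColor(T[0],cv2.COLOR_BGR2HSV); H,s,v=h[...,0],h[...,1],h[...,2]
    m=((H>12)&(H<30)&(s>130)&(v>60)).astype(np.uint8); m=cv2.morphologyEx(m,cv2.MORPH_CLOSE,np.ones((3,3)))
    r=[]
    n,l,S,ce=cv2.connectedComponentsWithStats(m)
    for i in range(1,n):
        x,y,w,hh,a=S[i]
        if 10<=w<=17 and 10<=hh<=17 and 315<x<405 and 195<y<305: r.append(ray(T,ce[i][0]+1.3,ce[i][1]-.6,.034)[:2].round(4).tolist())
    return r,T
E
python3 - <<'E'
from h import *
o,e,M=st(); print(o["clock"],e,M[:,0],o["joint_pos"],go([.443,-.056,.1])); r,T=bush(); print(r)
E
```

```text
1.8 [ 0.4318 -0.0023  0.2316] [-0.0257  0.9997  0.0014] [-0.0063  0.1006 -0.1649  1.2991  0.0016 -0.032 ] [-0.903  0.149  2.194]
[[0.5355, -0.182], [0.4554, -0.1669]]
```

Call:
play_rows:
  deltas: [1, -0.9, 0.17, 0, 1.5, 1, 0, 0, 0.9, 0, 1, 0, 0, 0.9, 0, 1, 0, 0, 0.9, 0, 1, 0, 0, 0.6, 0, 1, 0, 0, 0, 0]

```text
clock: 2.6
eef_pos: [0.4519, -0.0667, 0.0303]
tool_rot: [0.713, 0.701, 0.004, 0.007]
ft_force: [0.5, -0.4, 0.8]
grip_width: 0.0856
```

```bash
python3 - <<'E'
from h import *
o,e,M=st(); print(o["clock"],e,M[:,0],go([.443,-.056,.006]));S=cam("scene"); T=cam("top")
a=S[0][200:350,200:360]; b=T[0][240:330,290:410]
cv2.imwrite("pics/g1.png",np.hstack([cv2.resize(a,(400,375)),cv2.resize(b,(400,375))]))
E
```

```text
2.6 [ 0.4519 -0.0667  0.0303] [ 0.0166  0.9999 -0.0044] [ 0.178 -0.157  0.402]
```

View pics/g1.png

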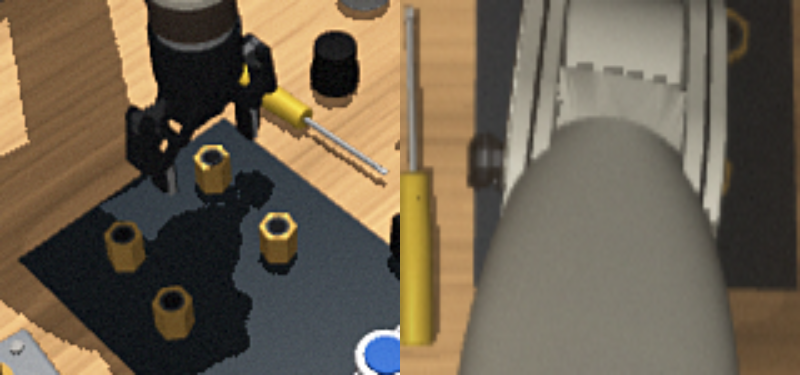

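Call:
play_rows:
  deltas: [1, 0.18, -0.15, 0, -1, 1, 0, 0, 0.2, 0, 1, 0, 0, 0.18, 0, 1, 0, 0, 0, 0]

```text
clock: 3.2
eef_pos: [0.4501, -0.0555, 0.0134]
tool_rot: [0.706, 0.708, 0.009, 0.014]
ft_force: [0.7, -0.3, 0.3]
grip_width: 0.0857
```

Call:
play_rows:
  deltas: [1, 0, -0.12, 0.1, 0, 1, 0, 0, 0, 0, 0.1, 0, 0, 0, 0, 0.1, 0, 0, 0, 0, 0.1, 0, 0, 0, 0, 0.1, 0, 0, 0, 0, 0.1, 0, 0, 0, 0, 0.1, 0, 0, 0, 0, 0.1, 0, 0, 0, 0]

```text
clock: 4.32
eef_pos: [0.4433, -0.0559, 0.0072]
tool_rot: [0.706, 0.708, 0.009, 0.014]
ft_force: [-0.3, -0.6, 1.0]
grip_width: 0.0286
```

```bash
python3 - <<'E'
from h import *
o,e,M=st(); print(o["clock"],e,M,o["joint_pos"],o["ft_force"])
E
```

```text
4.325 [ 0.4433 -0.0559  0.0072] [[-0.0024  0.9995  0.0331]
 [ 1.      0.0027 -0.0068]
 [-0.0069  0.033  -0.9994]] [-0.1237  0.3553 -0.5043  0.6776 -0.0027 -0.1263] [-0.3352 -0.5635  1.022 ]
```

Call:
play_rows:
  deltas: [0.1, 0, 0, -0.3, 0, 0.1, 0, 0, -0.6, 0, 0.1, 0, 0, -0.7, 0, 0.1, 0, 0, -0.7, 0, 0.1, 0, 0, -0.7, 0, 0.1, 0, 0, -0.6, 0, 0.1, 0, 0, -0.3, 0, 0.1, 0, 0, 0, 0]

```text
clock: 5.32
eef_pos: [0.4335, -0.0542, 0.2457]
tool_rot: [0.706, 0.708, 0.007, 0.012]
ft_force: [0.5, 0.2, -0.8]
grip_width: 0.0283
```

```bash
python3 - <<'E'
from h import *
o,e,M=st(); print(o["clock"],e,M[:,2],o["grip_width"],go([.572,.296,.25]))
E
```

```text
5.325 [ 0.4335 -0.0542  0.2457] [ 0.0269 -0.0065 -0.9996] 0.028276252256357215 [ 5.83   2.325 -0.047]
```

Call:
play_rows:
  deltas: [0.1, 0.4, 0.16, 0, 0, 0.1, 0.75, 0.31, 0, 0, 0.1, 0.75, 0.31, 0, 0, 0.1, 0.75, 0.31, 0, 0, 0.1, 0.75, 0.31, 0, 0, 0.1, 0.75, 0.31, 0, 0, 0.1, 0.75, 0.31, 0, 0, 0.1, 0.7, 0.3, 0, 0, 0.1, 0.3, 0.15, 0, 0, 0.1, 0, 0, 0, 0]

```text
clock: 6.58
eef_pos: [0.5799, 0.3087, 0.2245]
tool_rot: [0.707, 0.707, -0.005, 0.007]
ft_force: [-0.4, -0.3, -0.3]
grip_width: 0.0283
```

```bash
python3 - <<'E'
from h import *
o,e,M=st(); print(o["clock"],e,M[:,2],M[:,0],o["grip_width"],go([.588,.314,.16]))
r,T=bush();print(r)
E
```

```text
6.575 [0.5799 0.3087 0.2245] [ 0.0022 -0.0176 -0.9998] [ 0.0007  0.9998 -0.0176] 0.02834286206187084 [0.108 0.132 1.074]
[[0.5393, -0.0684], [0.5343, -0.1796], [0.4562, -0.1658]]
```

Call:
play_rows:
  deltas: [0.1, 0.1, 0.13, 0, 0, 0.1, 0, 0, 0.35, 0, 0.1, 0, 0, 0.35, 0, 0.1, 0, 0, 0.35, 0, 0.1, 0, 0, 0, 0, 0.48, 0, 0, 0, 0, 0.48, 0, 0, 0, 0, 0.48, 0, 0, 0, 0]

```text
clock: 7.62
eef_pos: [0.5907, 0.308, 0.1643]
tool_rot: [0.71, 0.704, -0.003, 0.008]
ft_force: [-0.4, -0.2, 0.7]
grip_width: 0.0411
```

```bash
python3 - <<'E'
from h import *
o,e,M=st(); print(o["clock"],e,M[:,2],o["grip_width"],go([.5343,-.18,.25]))
E
```

```text
7.625 [0.5907 0.308  0.1643] [ 0.0069 -0.016  -0.9998] 0.04109077539856828 [-8.164 -0.857 -1.305]
```

Call:
play_rows:
  deltas: [0.48, 0, 0, -0.45, 0, 0.48, 0, 0, -0.6, 0, 0.48, 0, 0, -0.45, 0, 0.7, -0.4, -0.06, -0.03, 0, 1, -0.75, -0.1, -0.03, 0, 1, -0.75, -0.1, -0.03, 0, 1, -0.75, -0.1, -0.03, 0, 1, -0.75, -0.1, -0.03, 0, 1, -0.75, -0.1, -0.03, 0, 1, -0.75, -0.1, -0.03, 0, 1, -0.75, -0.1, -0.03, 0, 1, -0.3, -0.04, 0, 0]

```text
clock: 9.12
eef_pos: [0.5411, -0.0535, 0.2855]
tool_rot: [0.708, 0.706, 0.005, 0.014]
ft_force: [0.3, -0.1, 0.9]
grip_width: 0.0855
```

```bash
python3 - <<'E'
from h import *
o,e,M=st(); print(o["clock"],e,M[:,2],M[:,0],o["grip_width"],go([.540,-.069,.006]))
r,T=bush();print(r)
E
```

```text
9.125 [ 0.5411 -0.0535  0.2855] [ 0.0266 -0.0122 -0.9996] [ 0.0026  0.9999 -0.0121] 0.0854668252803274 [-0.202 -0.142  4.658]
[]
```

Call:
play_rows:
  deltas: [1, -0.2, -0.1, 0.4, 0, 1, 0, 0, 0.8, 0, 1, 0, 0, 0.8, 0, 1, 0, 0, 0.8, 0, 1, 0, 0, 0.8, 0, 1, 0, 0, 0.4, 0, 1, 0, 0, 0, 0]

```text
clock: 10.05
eef_pos: [0.5478, -0.0633, 0.0424]
tool_rot: [0.706, 0.708, 0.01, 0.017]
ft_force: [-0.2, 0.1, 0.3]
grip_width: 0.0855
```

```bash
python3 - <<'E'
from h import *
o,e,M=st(); print(o["clock"],e,M[:,2],M[:,0],o["grip_width"],go([.540,-.069,.006]))
E
```

```text
10.05 [ 0.5478 -0.0633  0.0424] [ 0.0375 -0.0098 -0.9992] [-0.0036  0.9999 -0.01  ] 0.08547600292757478 [-0.088 -0.153  0.603]
```

Call:
play_rows:
  deltas: [1, -0.09, -0.15, 0.25, 0, 1, 0, -0.03, 0.25, 0, 1, 0, 0, 0.1, 0, 1, 0, 0, 0, 0, 0.1, 0, 0, 0, 0, 0.1, 0, 0, 0, 0, 0.1, 0, 0, 0, 0, 0.1, 0, 0, 0, 0, 0.1, 0, 0, 0, 0, 0.1, 0, 0, 0, 0]

```text
clock: 11.3
eef_pos: [0.5456, -0.0672, 0.0115]
tool_rot: [0.704, 0.709, 0.014, 0.022]
ft_force: [-0.7, 0.8, 0.5]
grip_width: 0.0289
```

Call:
play_rows:
  deltas: [0.1, 0, 0, -0.3, 0, 0.1, 0, 0, -0.6, 0, 0.1, 0, 0, -0.7, 0, 0.1, 0, 0, -0.7, 0, 0.1, 0, 0, -0.7, 0, 0.1, 0, 0, -0.7, 0, 0.1, 0, 0, -0.4, 0, 0.1, 0, 0, 0, 0]

```text
clock: 12.3
eef_pos: [0.53, -0.0646, 0.2606]
tool_rot: [0.705, 0.709, 0.011, 0.018]
ft_force: [1.0, 0.2, -1.0]
grip_width: 0.0289
```

```bash
python3 - <<'E'
from h import *
o,e,M=st(); print(o["clock"],e,M[:,2],M[:,0],o["grip_width"],go([.554,.314,.25]))
E
```

```text
12.3 [ 0.53   -0.0646  0.2606] [ 0.0406 -0.0093 -0.9991] [-0.0067  0.9999 -0.0096] 0.02894466446384396 [6.309 0.437 0.134]
```

Call:
play_rows:
  deltas: [0.1, 0.4, 0.03, 0, 0, 0.1, 0.75, 0.06, -0.04, 0, 0.1, 0.75, 0.06, -0.04, 0, 0.1, 0.75, 0.06, -0.04, 0, 0.1, 0.75, 0.06, -0.04, 0, 0.1, 0.75, 0.06, -0.04, 0, 0.1, 0.75, 0.06, -0.04, 0, 0.1, 0.75, 0.06, -0.04, 0, 0.1, 0.4, 0, 0, 0, 0.1, 0, 0, 0, 0]

```text
clock: 13.55
eef_pos: [0.5485, 0.307, 0.2504]
tool_rot: [0.706, 0.708, -0.004, 0.011]
ft_force: [-0.8, -0.8, -0.4]
grip_width: 0.029
```

```bash
python3 - <<'E'
from h import *
o,e,M=st(); print(o["clock"],e,M[:,2],M[:,0],o["grip_width"],go([.554,.314,.165]))
r,T=bush();print(r)
E
```

```text
13.55 [0.5485 0.307  0.2504] [ 0.0094 -0.0208 -0.9997] [-0.0036  0.9998 -0.0209] 0.028958216467896293 [0.147 0.079 1.421]
[[0.5344, -0.1799], [0.4559, -0.1658]]
```

Call:
play_rows:
  deltas: [0.1, 0.14, 0.06, 0.3, 0, 0.1, 0, 0, 0.45, 0, 0.1, 0, 0, 0.45, 0, 0.1, 0, 0, 0.15, 0, 0.1, 0, 0, 0, 0, 0.48, 0, 0, 0, 0, 0.48, 0, 0, 0, 0, 0.48, 0, 0, 0, 0, 0.48, 0, 0, -0.45, 0, 0.48, 0, 0, -0.6, 0, 0.48, 0, 0, -0.35, 0, 0.48, 0, 0, 0, 0]

```text
clock: 15.1
eef_pos: [0.5542, 0.3109, 0.2531]
tool_rot: [0.709, 0.706, -0.003, 0.012]
ft_force: [-0.5, -0.0, 0.2]
grip_width: 0.041
```

```bash
python3 - <<'E'
from h import *
o,e,M=st(); print(o["clock"],e,M[:,2],M[:,0],o["grip_width"],go([.535,-.181,.26]))
T=cam("top"); cv2.imwrite("pics/p2.png",cv2.resize(T[0][170:290,110:270],None,fx=4,fy=4))
E
```

```text
15.1 [0.5542 0.3109 0.2531] [ 0.0126 -0.0199 -0.9997] [ 0.0042  0.9998 -0.0199] 0.04100692340968406 [-8.201 -0.287  0.044]
```

Call:
play_rows:
  deltas: [0.48, -0.4, -0.02, -0.03, 0, 0.7, -0.75, -0.03, -0.03, 0, 1, -0.75, -0.03, -0.03, 0, 1, -0.75, -0.03, -0.03, 0, 1, -0.75, -0.03, -0.03, 0, 1, -0.75, -0.03, 0, 0, 1, -0.75, -0.03, 0, 0, 1, -0.75, -0.03, 0, 0, 1, -0.75, -0.03, 0, 0, 1, -0.75, -0.03, 0, 0, 1, -0.75, 0, 0, 0, 1, -0.3, 0, 0, 0]

```text
clock: 16.65
eef_pos: [0.5275, -0.1942, 0.2543]
tool_rot: [0.706, 0.708, -0.013, 0.003]
ft_force: [-0.8, 0.1, 0.4]
grip_width: 0.0853
```

```bash
python3 - <<'E'
from h import *
o,e,M=st(); print(o["clock"],e,M[:,2],M[:,0],o["grip_width"],go([.535,-.181,.006]))
T=cam("top"); cv2.imwrite("pics/p3.png",cv2.resize(T[0][140:290,110:310],None,fx=4,fy=4))
E
```

```text
16.65 [ 0.5275 -0.1942  0.2543] [-0.0128 -0.0226 -0.9997] [-0.0017  0.9997 -0.0226] 0.08527893784962472 [0.314 0.178 4.131]
```

View pics/p3.png

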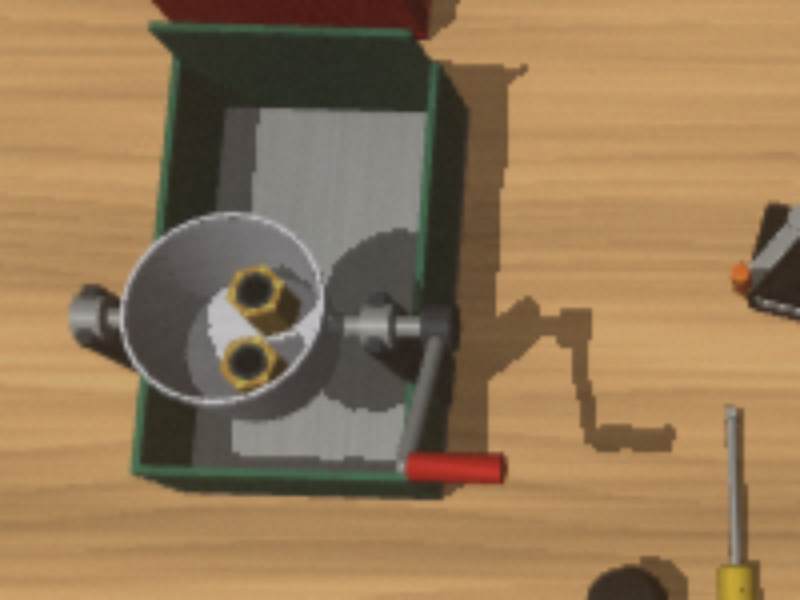

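Call:
play_rows:
  deltas: [1, 0.25, 0.05, 0.4, 0, 1, 0, 0, 0.8, 0, 1, 0, 0, 0.8, 0, 1, 0, 0, 0.8, 0, 1, 0, 0, 0.5, 0, 1, 0, 0, 0.15, 0, 1, 0, 0, 0, 0]

```text
clock: 17.58
eef_pos: [0.5273, -0.1773, 0.0388]
tool_rot: [0.704, 0.71, -0.012, 0.001]
ft_force: [1.0, 0.5, -0.6]
grip_width: 0.0855
```

```bash
python3 - <<'E'
from h import *
o,e,M=st(); print(o["clock"],e,M[:,2],M[:,0],o["grip_width"],go([.535,-.181,.006]))
E
```

```text
17.575 [ 0.5273 -0.1773  0.0388] [-0.0147 -0.019  -0.9997] [-0.0075  0.9998 -0.0189] 0.08549094410361614 [-0.052  0.136  0.546]
```

Call:
play_rows:
  deltas: [1, -0.06, 0.12, 0.25, 0, 1, 0, 0, 0.2, 0, 1, 0, 0, 0.05, 0, 1, 0, 0, 0, 0, 0.1, 0, 0, 0, 0, 0.1, 0, 0, 0, 0, 0.1, 0, 0, 0, 0, 0.1, 0, 0, 0, 0, 0.1, 0, 0, 0, 0, 0.1, 0, 0, 0, 0]

```text
clock: 18.82
eef_pos: [0.5385, -0.1827, 0.0115]
tool_rot: [0.704, 0.71, -0.01, 0.006]
ft_force: [0.7, -0.3, -0.4]
grip_width: 0.0268
```

Call:
play_rows:
  deltas: [0.1, 0, 0, -0.3, 0, 0.1, 0, 0, -0.6, 0, 0.1, 0, 0, -0.7, 0, 0.1, 0, 0, -0.7, 0, 0.1, 0, 0, -0.7, 0, 0.1, 0, 0, -0.7, 0, 0.1, 0, 0, -0.4, 0, 0.1, 0, 0, 0, 0]

```text
clock: 19.82
eef_pos: [0.5381, -0.1766, 0.2617]
tool_rot: [0.704, 0.71, -0.012, 0.002]
ft_force: [-0.5, 0.2, -0.6]
grip_width: 0.027
```

```bash
python3 - <<'E'
from h import *
o,e,M=st(); print(o["clock"],e,M[:,2],M[:,0],o["grip_width"],go([.572,.331,.26]))
E
```

```text
19.825 [ 0.5381 -0.1766  0.2617] [-0.0132 -0.0194 -0.9997] [-0.0077  0.9998 -0.0193] 0.026967023136221114 [ 8.454  0.628 -0.143]
```

Call:
play_rows:
  deltas: [0.1, 0.4, 0.04, 0, 0, 0.1, 0.75, 0.06, -0.03, 0, 0.1, 0.75, 0.06, -0.03, 0, 0.1, 0.75, 0.06, -0.03, 0, 0.1, 0.75, 0.06, -0.03, 0, 0.1, 0.75, 0.06, -0.03, 0, 0.1, 0.75, 0.06, -0.03, 0, 0.1, 0.75, 0.06, -0.03, 0, 0.1, 0.75, 0.06, -0.03, 0, 0.1, 0.75, 0.06, -0.03, 0, 0.1, 0.75, 0.06, 0, 0, 0.1, 0.4, 0, 0, 0]

```text
clock: 21.32
eef_pos: [0.5669, 0.3329, 0.2398]
tool_rot: [0.706, 0.707, -0.027, -0.008]
ft_force: [1.6, 0.1, -0.6]
grip_width: 0.0273
```

```bash
python3 - <<'E'
from h import *
o,e,M=st(); print(o["clock"],e,M[:,2],M[:,0],o["grip_width"],go([.572,.33,.18]))
r,T=bush();print(r)
E
```

```text
21.325 [0.5669 0.3329 0.2398] [-0.0491 -0.0278 -0.9984] [-0.0018  0.9996 -0.0277] 0.027289690655679346 [-0.021  0.133  0.992]
[[0.4561, -0.1655]]
```

Call:
play_rows:
  deltas: [0.1, 0, 0.1, 0, 0, 0.1, 0, 0, 0.4, 0, 0.1, 0, 0, 0.4, 0, 0.1, 0, 0, 0.1, 0, 0.1, 0, 0, 0, 0, 0.43, 0, 0, 0, 0, 0.43, 0, 0, 0, 0, 0.43, 0, 0, 0, 0, 0.43, 0, 0, -0.4, 0, 0.43, 0, 0, -0.5, 0, 0.43, 0, 0, -0.4, 0, 0.43, 0, 0, 0, 0]

```text
clock: 22.88
eef_pos: [0.5755, 0.3333, 0.2621]
tool_rot: [0.707, 0.707, -0.028, -0.008]
ft_force: [0.4, 0.4, -0.7]
grip_width: 0.0365
```

```bash
python3 - <<'E'
from h import *
o,e,M=st(); print(o["clock"],e,M[:,2],M[:,0],o["grip_width"],go([.456,-.167,.26]))
E
```

```text
22.875 [0.5755 0.3333 0.2621] [-0.0503 -0.0277 -0.9984] [-0.0016  0.9996 -0.0276] 0.03646706790673473 [-8.331 -1.988  0.366]
```

Call:
play_rows:
  deltas: [0.43, -0.4, -0.1, 0, 0, 0.7, -0.75, -0.18, -0.02, 0, 1, -0.75, -0.18, -0.02, 0, 1, -0.75, -0.18, -0.02, 0, 1, -0.75, -0.18, 0, 0, 1, -0.75, -0.18, 0, 0, 1, -0.75, -0.18, 0, 0, 1, -0.75, -0.18, 0, 0, 1, -0.75, -0.18, 0, 0, 1, -0.75, -0.18, 0, 0, 1, -0.75, -0.18, 0, 0, 1, -0.3, 0, 0, 0]

```text
clock: 24.38
eef_pos: [0.4541, -0.1714, 0.2723]
tool_rot: [0.704, 0.709, -0.033, -0.012]
ft_force: [0.1, 0.5, -0.1]
grip_width: 0.0853
```

```bash
python3 - <<'E'
from h import *
o,e,M=st(); print(o["clock"],e,M[:,2],M[:,0],o["grip_width"],go([.456,-.167,.006]))
T=cam("top"); cv2.imwrite("pics/p4.png",cv2.resize(T[0][180:260,120:230],None,fx=4,fy=4))
E
```

```text
24.375 [ 0.4541 -0.1714  0.2723] [-0.0627 -0.0304 -0.9976] [-0.0078  0.9995 -0.03  ] 0.08527391005921602 [0.205 0.311 4.424]
```

View pics/p4.png

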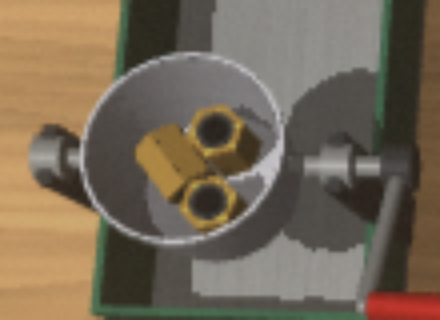

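Call:
play_rows:
  deltas: [1, 0.15, 0.15, 0.5, 0, 1, 0, 0, 0.9, 0, 1, 0, 0, 0.9, 0, 1, 0, 0, 0.9, 0, 1, 0, 0, 0.5, 0, 1, 0, 0, 0.05, 0, 1, 0, 0, 0, 0]

```text
clock: 25.3
eef_pos: [0.4468, -0.1685, 0.0377]
tool_rot: [0.705, 0.709, -0.033, -0.012]
ft_force: [0.3, -0.3, 1.1]
grip_width: 0.085
```

```bash
python3 - <<'E'
from h import *
o,e,M=st(); print(o["clock"],e,M[:,2],M[:,0],o["grip_width"],go([.456,-.167,.007]))
E
```

```text
25.3 [ 0.4468 -0.1685  0.0377] [-0.0628 -0.0303 -0.9976] [-0.0066  0.9995 -0.03  ] 0.08500470879130995 [0.039 0.185 0.5  ]
```

Call:
play_rows:
  deltas: [1, 0.03, 0.15, 0.2, 0, 1, 0, 0.03, 0.2, 0, 1, 0, 0, 0.05, 0, 1, 0, 0, 0, 0, 0.1, 0, 0, 0, 0, 0.1, 0, 0, 0, 0, 0.1, 0, 0, 0, 0, 0.1, 0, 0, 0, 0, 0.1, 0, 0, 0, 0, 0.1, 0, 0, 0, 0]

```text
clock: 26.55
eef_pos: [0.4606, -0.1683, 0.0124]
tool_rot: [0.705, 0.709, -0.031, -0.007]
ft_force: [0.1, -0.3, 1.1]
grip_width: 0.0282
```

Call:
play_rows:
  deltas: [0.1, 0, 0, -0.3, 0, 0.1, 0, 0, -0.6, 0, 0.1, 0, 0, -0.7, 0, 0.1, 0, 0, -0.7, 0, 0.1, 0, 0, -0.7, 0, 0.1, 0, 0, -0.7, 0, 0.1, 0, 0, -0.5, 0, 0.1, 0, 0, 0, 0]

```text
clock: 27.55
eef_pos: [0.4723, -0.1593, 0.2676]
tool_rot: [0.705, 0.709, -0.033, -0.011]
ft_force: [-0.0, 0.1, -1.5]
grip_width: 0.0284
```

```bash
python3 - <<'E'
from h import *
o,e,M=st(); print(o["clock"],e,M[:,2],M[:,0],o["grip_width"],go([.572,.302,.26]))
E
```

```text
27.55 [ 0.4723 -0.1593  0.2676] [-0.0626 -0.0306 -0.9976] [-0.0066  0.9995 -0.0302] 0.02839595701290955 [ 7.677  1.702 -0.212]
```

Call:
play_rows:
  deltas: [0.1, 0.4, 0.08, 0, 0, 0.1, 0.75, 0.18, -0.04, 0, 0.1, 0.75, 0.18, -0.04, 0, 0.1, 0.75, 0.18, -0.04, 0, 0.1, 0.75, 0.18, -0.04, 0, 0.1, 0.75, 0.18, -0.04, 0, 0.1, 0.75, 0.18, -0.04, 0, 0.1, 0.75, 0.18, -0.04, 0, 0.1, 0.75, 0.18, -0.04, 0, 0.1, 0.75, 0.18, 0, 0, 0.1, 0.4, 0, 0, 0, 0.1, 0, 0, 0, 0]

```text
clock: 29.05
eef_pos: [0.5679, 0.3052, 0.2364]
tool_rot: [0.706, 0.707, -0.05, -0.021]
ft_force: [0.4, -0.1, -1.3]
grip_width: 0.0285
```

```bash
python3 - <<'E'
from h import *
o,e,M=st(); print(o["clock"],e,M[:,2],M[:,0],o["grip_width"],go([.572,.302,.185]))
E
```

```text
29.05 [0.5679 0.3052 0.2364] [-0.0998 -0.0418 -0.9941] [-0.0035  0.9991 -0.0416] 0.028490061189263467 [-0.018  0.154  0.848]
```

Call:
play_rows:
  deltas: [0.1, 0, 0.1, 0, 0, 0.1, 0, 0, 0.4, 0, 0.1, 0, 0, 0.4, 0, 0.1, 0, 0, 0, 0, 0.43, 0, 0, 0, 0, 0.43, 0, 0, 0, 0, 0.43, 0, 0, 0, 0, 0.43, 0, 0, -0.4, 0, 0.43, 0, 0, -0.5, 0, 0.43, 0, 0, -0.6, 0, 0.43, 0, 0, -0.3, 0, 0.43, 0, 0, 0, 0]

```text
clock: 30.55
eef_pos: [0.5833, 0.3023, 0.3018]
tool_rot: [0.708, 0.704, -0.047, -0.019]
ft_force: [-0.3, -0.7, -0.7]
grip_width: 0.0367
```

```bash
python3 - <<'E'
from h import *
o,e,M=st(); print(o["clock"],e,M[:,2],M[:,0],o["grip_width"],go([.485,.178,.28]))
E
```

```text
30.55 [0.5833 0.3023 0.3018] [-0.093  -0.0397 -0.9949] [ 0.0033  0.9992 -0.0401] 0.03670286195176012 [-2.061 -1.583  0.596]
```

Call:
play_rows:
  deltas: [0.43, 0, -0.4, -0.06, 0, 0.43, 0, -0.75, -0.08, 0, 0.43, 0, -0.75, -0.08, 0, 0.43, 0, -0.75, -0.08, 0, 0.43, 0, -0.4, -0.08, 0, 0.43, 0, 0, 0, 0]

```text
clock: 31.3
eef_pos: [0.3966, 0.3035, 0.3365]
tool_rot: [0.708, 0.704, -0.049, -0.02]
ft_force: [0.8, 0.7, -0.3]
grip_width: 0.0368
```

```bash
python3 - <<'E'
from h import *
o,e,M=st(); print(o["clock"],e,M[:,2],M[:,0],o["grip_width"],o["joint_pos"],go([.485,.178,.28]))
T=cam("top"); cv2.imwrite("pics/p5.png",cv2.resize(T[0][180:270,120:240],None,fx=4,fy=4))
E
```

```text
31.3 [0.3966 0.3035 0.3365] [-0.0977 -0.0419 -0.9943] [ 0.0031  0.9991 -0.0424] 0.036819921334538 [0.6382 0.3106 0.3636 1.7274 0.0245 0.6422] [-2.045  1.573  0.879]
```

View pics/p5.png

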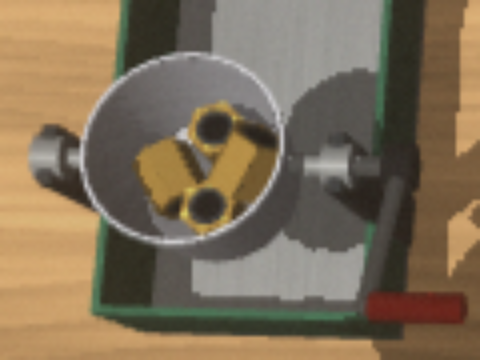

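Call:
play_rows:
  deltas: [0.43, 0, 0, 1, 0, 0.43, 0, 0, 1, 0, 0.43, 0, 0, 0, 0]

```text
clock: 31.72
eef_pos: [0.3871, 0.2974, 0.2111]
tool_rot: [0.709, 0.703, -0.05, -0.019]
ft_force: [-0.2, 0.2, 0.8]
grip_width: 0.0368
```

```bash
python3 - <<'E'
from h import *
o,e,M=st(); print(o["clock"],e,M[:,2],o["joint_pos"])
E
```

```text
31.725 [0.3871 0.2974 0.2111] [-0.0987 -0.0437 -0.9942] [0.6402 0.3118 0.0421 1.4067 0.024  0.6468]
```

Call:
play_rows:
  deltas: [0.43, 0, 0, -1, 0, 0.43, 0, 0, -0.5, 0, 0.43, 0, 0, 0, 0]

```text
clock: 32.1
eef_pos: [0.3998, 0.3021, 0.3066]
tool_rot: [0.71, 0.703, -0.049, -0.019]
ft_force: [-0.6, -1.4, -0.4]
grip_width: 0.0366
```

```bash
python3 - <<'E'
from h import *
o,e,M=st(); print(o["clock"],e,M[:,2],o["joint_pos"])
E
```

```text
32.1 [0.3998 0.3021 0.3066] [-0.0955 -0.0416 -0.9946] [0.6331 0.3105 0.2873 1.6495 0.023  0.642 ]
```

Call:
play_rows:
  deltas: [0.43, -0.3, 0.3, 0, 0, 0.43, -0.3, 0.3, 0, 0, 0.43, -0.3, 0.3, 0, 0, 0.43, -0.3, 0.3, 0, 0, 0.43, -0.3, 0.2, 0, 0, 0.43, -0.2, 0, 0, 0, 0.43, 0, 0, 0, 0]

```text
clock: 32.98
eef_pos: [0.4918, 0.1982, 0.307]
tool_rot: [0.71, 0.703, -0.042, -0.017]
ft_force: [-0.1, 0.9, -0.0]
grip_width: 0.0368
```

```bash
python3 - <<'E'
from h import *
o,e,M=st(); print(o["clock"],e,M[:,2],o["joint_pos"],go([.485,.178,.193]))
E
```

```text
32.975 [0.4918 0.1982 0.307 ] [-0.0839 -0.0349 -0.9959] [ 0.3837  0.364   0.3653  1.6631 -0.0009  0.3947] [-0.27   0.051  1.913]
```

Call:
play_rows:
  deltas: [0.43, -0.2, 0, 0, 9, 0.43, -0.1, 0, 0, 9, 0.43, 0, 0, 0, 9, 0.43, 0, 0, 0, 9, 0.43, 0, 0, 0, 9, 0.43, 0, 0, 0, 9, 0.43, 0, 0, 0, 9, 0.43, 0, 0, 0, 9, 0.43, 0, 0, 0, 9, 0.43, 0, 0, 0, 9, 0.43, 0, 0, 0, 0]

```text
clock: 34.35
eef_pos: [0.4866, 0.1891, 0.3111]
tool_rot: [0.999, -0.025, -0.039, 0.016]
ft_force: [-0.4, 0.5, 0.2]
grip_width: 0.0368
```

```bash
python3 - <<'E'
from h import *
o,e,M=st(); print(o["clock"],e,M,o["joint_pos"],go([.485,.178,.193]))
E
```

```text
34.35 [0.4866 0.1891 0.3111] [[ 0.9957 -0.0483 -0.079 ]
 [-0.0507 -0.9983 -0.0291]
 [-0.0775  0.033  -0.9964]] [0.3697 0.3405 0.3428 1.6574 0.0014 1.9901] [0.135 0.12  1.969]
```

Call:
play_rows:
  deltas: [0.43, 0.13, 0.12, 0.2, 0, 0.43, 0, 0, 0.4, 0, 0.43, 0, 0, 0.4, 0, 0.43, 0, 0, 0.4, 0, 0.43, 0, 0, 0.4, 0, 0.43, 0, 0, 0.15, 0, 0.43, 0, 0, 0, 0]

```text
clock: 35.22
eef_pos: [0.4852, 0.176, 0.1869]
tool_rot: [0.999, -0.019, -0.04, 0.016]
ft_force: [0.1, -0.1, -0.9]
grip_width: 0.0369
```

```bash
python3 - <<'E'
from h import *
o,e,M=st(); print(o["clock"],e,M[:,2],o["ft_force"],go([.485,.178,.191]))
S=cam("scene"); cv2.imwrite("pics/hd.png",cv2.resize(S[0][100:220,320:480],None,fx=4,fy=4))
E
```

```text
35.225 [0.4852 0.176  0.1869] [-0.0799 -0.0302 -0.9963] [ 0.0694 -0.0996 -0.8638] [-0.01  -0.031 -0.069]
```

View pics/hd.png

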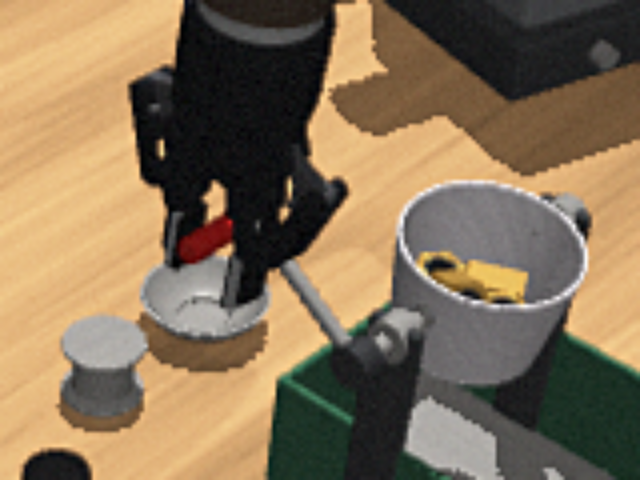

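Call:
play_rows:
  deltas: [0.05, 0, 0, 0, 0, 0.05, 0, 0, 0, 0, 0.05, 0, 0, 0, 0, 0.05, 0, 0, 0, 0]

```text
clock: 35.78
eef_pos: [0.4834, 0.1764, 0.1888]
tool_rot: [0.999, -0.017, -0.041, 0.015]
ft_force: [-0.7, -0.4, -4.2]
grip_width: 0.0145
```

```bash
python3 - <<'E'
from h import *
o,e,M=st(); print(o["clock"],e,M[:,2],o["ft_force"],o["grip_width"])
# arc plan: TCP from lean 1.1
a=np.arange(0,2.3,.15); import math
p=np.array([[-.1*math.sin(1.1-t),.1*math.cos(1.1-t)] for t in a])
for d in np.diff(p,axis=0)/.06: w=np.array([d[0],0,d[1]]); print((M.T@w).round(2))
E
```

```text
35.775 [0.4834 0.1764 0.1888] [-0.0828 -0.0292 -0.9961] [-0.7254 -0.4388 -4.196 ] 0.014526352688934742
[ 0.11  0.   -0.22]
[ 0.14  0.   -0.2 ]
[ 0.17 -0.   -0.18]
[ 0.2  -0.   -0.15]
[ 0.22 -0.   -0.12]
[ 0.23 -0.01 -0.09]
[ 0.24 -0.01 -0.05]
[ 0.25 -0.01 -0.01]
[ 0.25 -0.01  0.02]
[ 0.24 -0.01  0.06]
[ 0.23 -0.01  0.1 ]
[ 0.21 -0.01  0.13]
[ 0.19 -0.01  0.16]
[ 0.17 -0.01  0.19]
[ 0.14 -0.01  0.21]
```

Call:
play_rows:
  deltas: [0.05, 0.11, 0, -0.22, 0, 0.05, 0.14, 0, -0.2, 0, 0.05, 0.17, 0, -0.18, 0, 0.05, 0.2, 0, -0.15, 0, 0.05, 0, 0, 0, 0]

```text
clock: 36.4
eef_pos: [0.5203, 0.1757, 0.2261]
tool_rot: [0.999, -0.016, -0.049, 0.017]
ft_force: [-1.4, 0.5, -0.7]
grip_width: 0.0141
```

```bash
cat >> h.py <<'E'
import math
def arc(n,step,piv=(.573,.165),r=.1,sgn=1):
    o,e,M=st(); g=e-.019*M[:,2]; d=np.array([g[0]-piv[0],g[2]-piv[1]]); L=math.atan2(-d[0],d[1])
    print(o["clock"],"lean",round(L,3),"tilt",round(1.1-L,3),"r",np.hypot(*d).round(4),"F",o["ft_force"],"w",o["grip_width"],"zt",M[:,2],"y",g[1])
    cur=d
    for i in range(n):
        t=L-sgn*step*(i+1); p=np.array([-r*math.sin(t),r*math.cos(t)]); w=(p-cur)/.06; cur=p
        print((M.T@np.array([w[0],0,w[1]])).round(2).tolist())
E
python3 -c "
from h import *
arc(12,.15)"
```

```text
36.4 lean 0.565 tilt 0.535 r 0.0948 F [-1.3547  0.533  -0.7446] w 0.0141205813501178 zt [-0.099  -0.0325 -0.9946] y 0.17631057280233217
[0.15, 0.0, -0.21]
[0.23, -0.0, -0.11]
[0.24, -0.01, -0.07]
[0.25, -0.01, -0.03]
[0.25, -0.01, 0.0]
[0.25, -0.01, 0.04]
[0.24, -0.01, 0.08]
[0.22, -0.01, 0.11]
[0.2, -0.01, 0.14]
[0.18, -0.01, 0.17]
[0.15, -0.01, 0.2]
[0.12, -0.01, 0.22]
```

Call:
play_rows:
  deltas: [0.05, 0.17, 0, -0.16, 0, 0.05, 0.23, 0, -0.11, 0, 0.05, 0.24, -0.01, -0.07, 0, 0.05, 0.25, -0.01, -0.03, 0, 0.05, 0.25, -0.01, 0, 0, 0.05, 0.25, -0.01, 0.04, 0, 0.05, 0, 0, 0, 0]

```text
clock: 37.28
eef_pos: [0.5944, 0.1743, 0.2395]
tool_rot: [0.998, -0.014, -0.06, 0.019]
ft_force: [-2.7, 0.1, -4.2]
grip_width: 0.0144
```

```bash
python3 -c "
from h import *
arc(8,.15)"
```

```text
37.275 lean -0.248 tilt 1.348 r 0.0963 F [-2.6742  0.0713 -4.1892] w 0.014409481404828717 zt [-0.1206 -0.0361 -0.992 ] y 0.17498646102377538
[0.25, -0.01, -0.01]
[0.23, -0.01, 0.09]
[0.22, -0.01, 0.12]
[0.2, -0.01, 0.15]
[0.17, -0.01, 0.18]
[0.14, -0.01, 0.2]
[0.11, -0.01, 0.22]
[0.08, -0.01, 0.24]
```

Call:
play_rows:
  deltas: [0.05, 0.25, 0, 0.03, 0, 0.05, 0.23, 0, 0.09, 0, 0.05, 0.22, 0, 0.12, 0, 0.05, 0.2, 0, 0.15, 0, 0.05, 0.17, 0, 0.18, 0, 0.05, 0.14, 0, 0.2, 0, 0.05, 0, 0, 0, 0]

```text
clock: 38.15
eef_pos: [0.6555, 0.1733, 0.1938]
tool_rot: [0.998, -0.013, -0.06, 0.016]
ft_force: [-0.7, -0.6, -4.3]
grip_width: 0.0141
```

```bash
python3 -c "
from h import *
arc(3,.15)
T=cam('top');S=cam('scene'); cv2.imwrite('pics/tip.png',np.hstack([cv2.resize(T[0][130:280,110:260],(400,400)),cv2.resize(S[0][120:300,370:550],(400,400))]))"
```

```text
38.15 lean -1.059 tilt 2.159 r 0.0973 F [-0.6683 -0.6361 -4.2611] w 0.014096187020728075 zt [-0.1209 -0.0311 -0.9922] y 0.17387638807586114
[0.17, -0.01, 0.18]
[0.1, -0.01, 0.23]
[0.06, -0.01, 0.24]
```

View pics/tip.png

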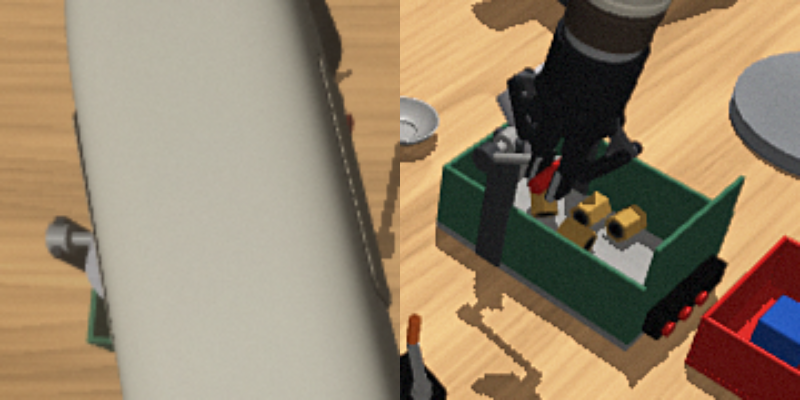

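Call:
play_rows:
  deltas: [0.05, 0.12, 0, 0.18, 0, 0.05, 0.03, 0, 0.06, 0, 0.05, 0, 0, 0, 0]

```text
clock: 38.62
eef_pos: [0.6583, 0.1733, 0.1888]
tool_rot: [0.998, -0.012, -0.06, 0.015]
ft_force: [-1.3, -0.3, -4.1]
grip_width: 0.0142
```

```bash
python3 -c "
from h import *
arc(12,.18,r=.098,sgn=-1)"
```

```text
38.625 lean -1.117 tilt 2.217 r 0.0974 F [-1.3207 -0.3023 -4.1394] w 0.014243304385527367 zt [-0.1211 -0.0289 -0.9922] y 0.17384611026473235
[-0.17, 0.01, -0.24]
[-0.22, 0.01, -0.19]
[-0.25, 0.01, -0.15]
[-0.27, 0.01, -0.1]
[-0.29, 0.01, -0.05]
[-0.29, 0.01, -0.0]
[-0.29, 0.01, 0.05]
[-0.28, 0.0, 0.1]
[-0.25, 0.0, 0.15]
[-0.22, 0.0, 0.19]
[-0.18, -0.0, 0.23]
[-0.14, -0.0, 0.26]
```

Call:
play_rows:
  deltas: [0.05, -0.17, 0, -0.24, 0, 0.05, -0.22, 0, -0.19, 0, 0.05, -0.25, 0, -0.15, 0, 0.05, -0.27, 0, -0.1, 0, 0.05, -0.29, 0, -0.05, 0, 0.05, -0.29, 0, 0, 0, 0.05, 0, 0, 0, 0]

```text
clock: 39.5
eef_pos: [0.5849, 0.1747, 0.2528]
tool_rot: [0.999, -0.014, -0.04, 0.015]
ft_force: [-3.3, 0.5, -10.1]
grip_width: 0.0135
```

```bash
python3 -c "
from h import *
arc(8,.17,r=.097,sgn=-1)"
```

```text
39.5 lean -0.125 tilt 1.225 r 0.1076 F [ -3.3132   0.4693 -10.1238] w 0.013506215491191185 zt [-0.0801 -0.0295 -0.9964] y 0.17522858190006108
[-0.28, 0.0, 0.19]
[-0.27, 0.01, 0.06]
[-0.25, 0.0, 0.1]
[-0.23, 0.0, 0.14]
[-0.21, 0.0, 0.18]
[-0.17, -0.0, 0.21]
[-0.13, -0.0, 0.24]
[-0.09, -0.0, 0.26]
```

Call:
play_rows:
  deltas: [0.05, -0.27, 0, 0.12, 0, 0.05, -0.27, 0, 0.1, 0, 0.05, -0.25, 0, 0.11, 0, 0.05, -0.23, 0, 0.14, 0, 0.05, 0, 0, 0, 0]

```text
clock: 40.12
eef_pos: [0.5393, 0.1757, 0.2505]
tool_rot: [1.0, -0.016, -0.01, 0.011]
ft_force: [-0.1, 1.7, -12.7]
grip_width: 0.0135
```

```bash
python3 -c "
from h import *
arc(4,.15,r=.098,sgn=-1)"
```

```text
40.125 lean 0.309 tilt 0.791 r 0.1097 F [ -0.1248   1.6673 -12.7278] w 0.013486409910410722 zt [-0.0194 -0.0218 -0.9996] y 0.17613168191803713
[-0.16, -0.0, 0.28]
[-0.21, 0.0, 0.13]
[-0.19, 0.0, 0.16]
[-0.16, 0.0, 0.18]
```

Call:
play_rows:
  deltas: [0.05, -0.15, 0, 0.22, 0, 0.05, -0.2, 0, 0.16, 0, 0.05, -0.18, 0, 0.17, 0, 0.05, 0, 0, 0, 0]

```text
clock: 40.62
eef_pos: [0.5131, 0.1764, 0.2366]
tool_rot: [1.0, -0.016, 0.005, 0.008]
ft_force: [4.9, -0.5, -8.5]
grip_width: 0.0137
```

```bash
python3 -c "
from h import *
arc(4,.15,r=.1,sgn=-1)
S=cam('scene'); cv2.imwrite('pics/up.png',cv2.resize(S[0][110:230,330:490],None,fx=4,fy=4))"
```

```text
40.625 lean 0.585 tilt 0.515 r 0.1087 F [ 4.9126 -0.4811 -8.4791] w 0.013735224744224832 zt [ 0.0094 -0.0161 -0.9998] y 0.17673060923776618
[-0.12, -0.0, 0.27]
[-0.17, 0.0, 0.18]
[-0.15, 0.0, 0.2]
[-0.11, 0.0, 0.22]
```

View pics/up.png

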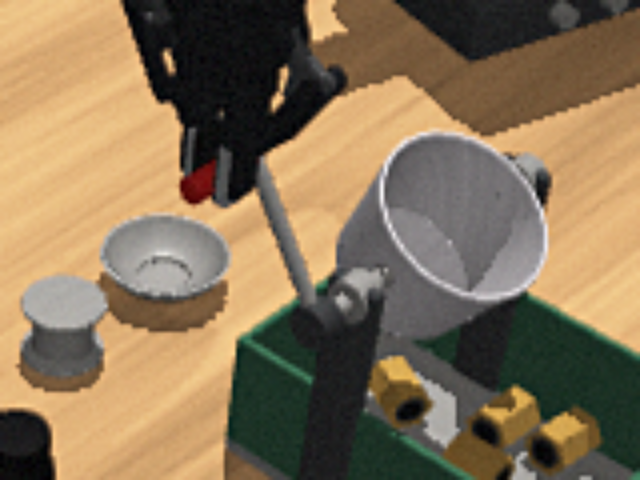

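Call:
play_rows:
  deltas: [0.05, -0.14, 0, 0.27, 0, 0.05, -0.17, 0, 0.22, 0, 0.05, -0.15, 0, 0.22, 0, 0.05, -0.1, 0, 0.2, 0, 0.05, 0, 0, 0, 0]

```text
clock: 41.3
eef_pos: [0.4809, 0.177, 0.1956]
tool_rot: [1.0, -0.016, 0.009, 0.006]
ft_force: [-0.4, -0.5, -3.1]
grip_width: 0.0141
```

```bash
python3 -c "
from h import *
arc(2,.15,r=.1,sgn=-1)"
```

```text
41.3 lean 1.078 tilt 0.022 r 0.105 F [-0.3781 -0.4698 -3.1145] w 0.014096845901210315 zt [ 0.0181 -0.0124 -0.9998] y 0.17721634168613296
[-0.03, -0.0, 0.27]
[-0.07, -0.0, 0.24]
```

Call:
play_rows:
  deltas: [0.05, -0.01, 0, 0.12, 0, 0.05, 0, 0, 0.06, 0, 0.05, 0, 0, 0, 0, 0.45, 0, 0, 0, 0, 0.45, 0, 0, 0, 0, 0.45, 0, 0, 0, 0]

```text
clock: 42.05
eef_pos: [0.4801, 0.1774, 0.1934]
tool_rot: [1.0, -0.016, 0.009, 0.005]
ft_force: [0.4, 0.1, -0.2]
grip_width: 0.0387
```

```bash
python3 -c "
from h import *
arc(1,.15,r=.1,sgn=-1)"
```

```text
42.05 lean 1.1 tilt -0.0 r 0.1046 F [ 0.4206  0.053  -0.2452] w 0.038718057808986475 zt [ 0.0184 -0.0094 -0.9998] y 0.17756453372043698
[-0.03, -0.0, 0.26]
```

Call:
play_rows:
  deltas: [0.45, 0, 0, -0.3, 0, 0.45, 0, 0, -0.5, 0, 0.45, 0, 0, -0.5, 0, 0.45, 0, 0, -0.3, 0, 0.45, 0, 0, 0, 0]

```text
clock: 42.68
eef_pos: [0.4774, 0.1784, 0.2886]
tool_rot: [1.0, -0.017, 0.005, 0.005]
ft_force: [-0.1, -0.6, -0.1]
grip_width: 0.0387
```

```bash
python3 - <<'E'
from h import *
o,e,M=st(); print(o["clock"],e,M,o["joint_pos"])
T=cam('top');S=cam('scene'); cv2.imwrite('pics/up2.png',np.hstack([cv2.resize(T[0][130:290,100:260],(400,400)),cv2.resize(S[0][120:300,350:530],(400,400))]))
# handle triangulation
c=[]
for X in (T,S):
    h=cv2.cvtColor(X[0],cv2.COLOR_BGR2HSV); m=(((h[...,0]<5)|(h[...,0]>174))&(h[...,1]>150)&(h[...,2]>80)).astype(np.uint8)
    n,l,s,ce=cv2.connectedComponentsWithStats(m); c.append([(ce[i].round(1).tolist(),int(s[i][4])) for i in range(1,n) if 60<s[i][4]<250]); print(c[-1])
# cap
for X in (T,S):
    h=cv2.cvtColor(X[0],cv2.COLOR_BGR2HSV); m=((h[...,0]>100)&(h[...,0]<125)&(h[...,1]>150)&(h[...,2]>80)).astype(np.uint8)
    n,l,s,ce=cv2.connectedComponentsWithStats(m)
    for i in range(1,n):
        if 80<s[i][4]<300: print("cap",ce[i],ray(X,ce[i][0],ce[i][1],.046))
E
```

```text
42.675 [0.4774 0.1784 0.2886] [[ 0.9994 -0.0333  0.0107]
 [-0.0332 -0.9994 -0.011 ]
 [ 0.0111  0.0106 -0.9999]] [ 0.3661  0.2385  0.1502  1.4764 -0.0141  1.9701]
[([224.8, 259.7], 138)]
[([372.2, 160.0], 119), ([178.5, 273.0], 84)]
cap [356.3305 182.5508] [ 0.6988 -0.1017  0.046 ]
cap [354.     341.8341] [ 0.6991 -0.1029  0.046 ]
```

View pics/up2.png

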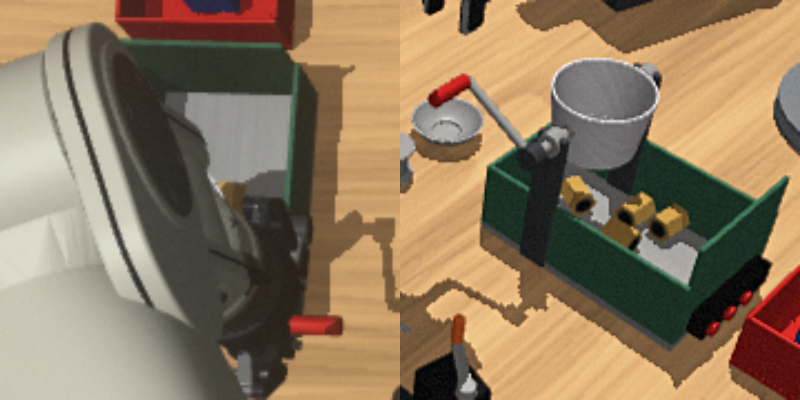

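Call:
play_rows:
  deltas: [0.78, 0, 0, 0, -8.4, 0.78, 0.3, 0.45, 0, 0, 0.78, 0.3, 0.5, 0, 0, 0.78, 0.3, 0.5, 0.05, 0, 0.78, 0.3, 0.5, 0.05, 0, 0.78, 0.3, 0.5, 0.05, 0, 0.78, 0.3, 0.5, 0.05, 0, 0.78, 0.3, 0.5, 0.05, 0, 0.78, 0.3, 0.5, 0.05, 0, 0.78, 0.2, 0.3, 0.05, 0, 0.78, 0, 0, 0, 0]

```text
clock: 44.15
eef_pos: [0.66, -0.0641, 0.2467]
tool_rot: [0.998, 0.06, -0.013, 0.006]
ft_force: [-0.2, 0.8, -0.0]
grip_width: 0.0669
```

```bash
python3 - <<'E'
from h import *
o,e,M=st(); print(o["clock"],e,M,o["joint_pos"],go([.699,-.102,.15]))
E
```

```text
44.15 [ 0.66   -0.0641  0.2467] [[ 0.9924  0.1205 -0.0249]
 [ 0.1202 -0.9927 -0.013 ]
 [-0.0263  0.0099 -0.9996]] [-0.0899  0.6066  0.6002  1.588  -0.0151  1.3604] [0.612 0.689 1.604]
```

Call:
play_rows:
  deltas: [0.78, 0.2, 0.23, 0.3, 0, 0.78, 0.2, 0.23, 0.35, 0, 0.78, 0.2, 0.2, 0.35, 0, 0.78, 0, 0, 0.35, 0, 0.78, 0, 0, 0.2, 0, 0.78, 0, 0, 0, 0]

```text
clock: 44.9
eef_pos: [0.6963, -0.0977, 0.1447]
tool_rot: [0.998, 0.062, -0.017, 0.004]
ft_force: [-0.0, 0.1, 0.4]
grip_width: 0.0666
```

```bash
python3 - <<'E'
from h import *
o,e,M=st(); print(o["clock"],e,M[:,2],o["joint_pos"],go([.699,-.102,.011]))
E
```

```text
44.9 [ 0.6963 -0.0977  0.1447] [-0.0333 -0.0101 -0.9994] [-0.1332  0.7299  0.5585  1.431  -0.0145  1.3138] [0.112 0.063 2.227]
```

Call:
play_rows:
  deltas: [0.78, 0.1, 0.06, 0.2, 0, 0.78, 0, 0, 0.4, 0, 0.78, 0, 0, 0.4, 0, 0.78, 0, 0, 0.4, 0, 0.78, 0, 0, 0.3, 0, 0.78, 0, 0, 0.2, 0, 0.78, 0, 0, 0, 0]

```text
clock: 45.78
eef_pos: [0.7048, -0.1019, 0.0308]
tool_rot: [0.998, 0.063, -0.011, 0.005]
ft_force: [0.5, 0.1, 0.2]
grip_width: 0.0666
```

```bash
python3 - <<'E'
from h import *
o,e,M=st(); print(o["clock"],e,M[:,2],o["joint_pos"],o["ft_force"],go([.699,-.102,.011]))
S=cam("scene"); cv2.imwrite("pics/cap1.png",cv2.resize(S[0][270:410,270:440],None,fx=4,fy=4))
E
```

```text
45.775 [ 0.7048 -0.1019  0.0308] [-0.0219 -0.0117 -0.9997] [-0.1374  0.8089  0.4073  1.1893 -0.0146  1.308 ] [0.4658 0.1189 0.1861] [-0.089 -0.014  0.332]
```

View pics/cap1.png

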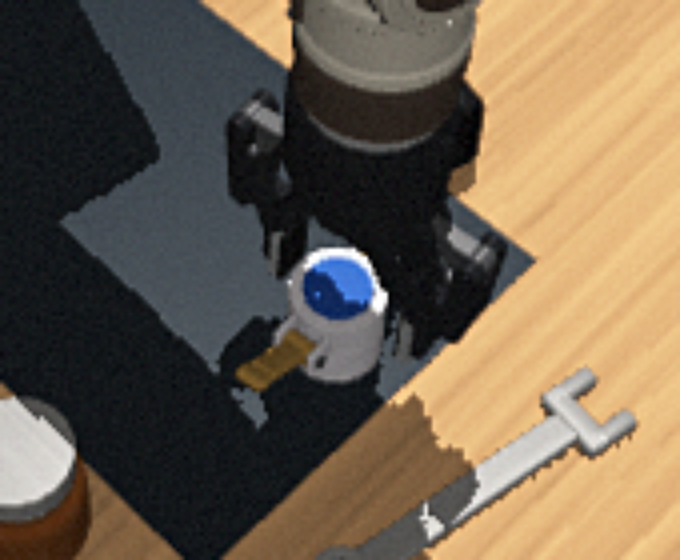

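Call:
play_rows:
  deltas: [0.78, -0.08, 0, 0.15, 0, 0.78, 0, 0, 0.12, 0, 0.78, 0, 0, 0, 0, 0.4, 0, 0, 0, 0, 0.4, 0, 0, 0, 0, 0.4, 0, 0, 0, 0, 0.4, 0, 0, 0, 0, 0.4, 0, 0, 0, 0]

```text
clock: 46.82
eef_pos: [0.7017, -0.1033, 0.0176]
tool_rot: [0.998, 0.063, -0.008, 0.006]
ft_force: [0.2, -0.4, -0.2]
grip_width: 0.046
```

```bash
python3 - <<'E'
from h import *
o,e,M=st(); print(o["clock"],e,M[:,2],M[:,0],o["joint_pos"],o["ft_force"],o["grip_width"])
E
```

```text
46.825 [ 0.7017 -0.1033  0.0176] [-0.016  -0.0128 -0.9998] [ 0.992   0.125  -0.0175] [-0.1397  0.8092  0.3715  1.1472 -0.0149  1.3057] [ 0.2133 -0.443  -0.202 ] 0.04599714828525455
```

Call:
play_rows:
  deltas: [0.1, 0, 0, -0.2, 0, 0.1, 0, 0, -0.5, 0, 0.1, 0, 0, -0.5, 0, 0.1, 0, 0, -0.5, 0, 0.1, 0, 0, -0.5, 0, 0.1, 0, 0, -0.5, 0, 0.1, 0, 0, -0.4, 0, 0.1, 0, 0, 0, 0]

```text
clock: 47.82
eef_pos: [0.7027, -0.1001, 0.2079]
tool_rot: [0.998, 0.063, -0.012, 0.005]
ft_force: [0.5, 0.0, -3.4]
grip_width: 0.0461
```

Call:
play_rows:
  deltas: [0.1, -0.2, 0.25, 0, 0, 0.1, -0.35, 0.4, 0, 0, 0.1, -0.35, 0.4, 0, 0, 0.1, -0.35, 0.4, 0, 0, 0.1, -0.35, 0.4, 0, 0, 0.1, -0.35, 0.4, 0, 0, 0.1, -0.35, 0.4, 0, 0, 0.1, -0.35, 0.4, 0, 0, 0.1, -0.3, 0.35, 0, 0, 0.1, -0.2, 0.2, 0, 0, 0.1, 0, 0, 0, 0]

```text
clock: 49.2
eef_pos: [0.5179, -0.3509, 0.1969]
tool_rot: [0.998, 0.059, -0.029, -0.0]
ft_force: [0.1, 0.1, -3.1]
grip_width: 0.0462
```

```bash
python3 - <<'E'
from h import *
o,e,M=st(); print(o["clock"],e,M[:,2],M[:,0],o["joint_pos"],o["grip_width"],go([.535,-.351,.17]))
T=cam("top"); h=cv2.cvtColor(T[0],cv2.COLOR_BGR2HSV)
E
```

```text
49.2 [ 0.5179 -0.3509  0.1969] [-0.0576 -0.0025 -0.9983] [ 0.9914  0.1178 -0.0575] [-0.5792  0.5496  0.3749  1.443  -0.0337  0.8743] 0.046155028937727514 [0.308 0.036 0.432]
```

Call:
play_rows:
  deltas: [0.1, 0.08, 0, 0, 0, 0.1, 0.08, 0, 0, 0, 0.1, 0.08, 0, 0.1, 0, 0.1, 0.06, 0, 0.15, 0, 0.1, 0, 0, 0.15, 0, 0.1, 0, 0, 0.1, 0, 0.1, 0, 0, 0, 0]

```text
clock: 50.12
eef_pos: [0.5379, -0.344, 0.1619]
tool_rot: [0.998, 0.063, -0.029, -0.002]
ft_force: [-0.2, -0.0, -3.3]
grip_width: 0.0461
```

```bash
python3 - <<'E'
from h import *
o,e,M=st(); print(o["clock"],e,M[:,2],M[:,0],o["ft_force"],o["grip_width"],go([.536,-.351,.113]))
S=cam("scene"); cv2.imwrite("pics/ad1.png",cv2.resize(S[0][270:410,110:280],None,fx=4,fy=4))
E
```

```text
50.125 [ 0.5379 -0.344   0.1619] [-0.0589 -0.0005 -0.9983] [ 0.9904  0.125  -0.0585] [-0.2063 -0.0361 -3.2677] 0.04611922186893051 [0.002 0.117 0.816]
```

View pics/ad1.png

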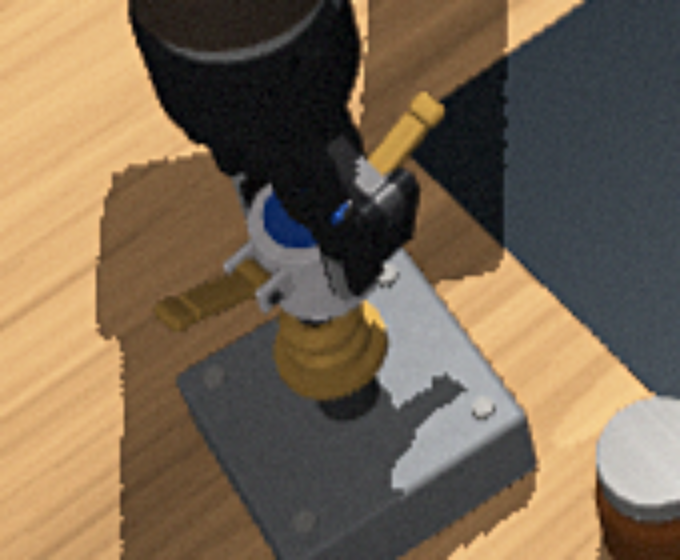

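Call:
play_rows:
  deltas: [0.1, 0, 0.1, 0, 0, 0.1, 0, 0, 0.12, 0, 0.1, 0, 0, 0.15, 0, 0.1, 0, 0, 0.15, 0, 0.1, 0, 0, 0.1, 0, 0.1, 0, 0, 0, 0]

```text
clock: 50.92
eef_pos: [0.5366, -0.3511, 0.1293]
tool_rot: [0.998, 0.062, -0.029, -0.001]
ft_force: [0.0, 0.1, -3.7]
grip_width: 0.046
```

```bash
python3 - <<'E'
from h import *
o,e,M=st(); print(o["clock"],e,M[:,2],M[:,0],o["ft_force"],o["ft_torque"],go([.5365,-.3495,.113]))
E
```

```text
50.925 [ 0.5366 -0.3511  0.1293] [-0.0579 -0.0011 -0.9983] [ 0.9906  0.124  -0.0576] [ 0.0087  0.1189 -3.6814] [ 0.0021 -0.0769 -0.0206] [ 0.017 -0.025  0.271]
```

Call:
play_rows:
  deltas: [0.1, 0.01, 0, 0.1, 0, 0.1, 0, 0, 0.1, 0, 0.1, 0, 0, 0.08, 0, 0.1, 0, 0, 0.05, 0, 0.1, 0, 0, 0, 0]

```text
clock: 51.55
eef_pos: [0.5372, -0.3515, 0.1141]
tool_rot: [0.998, 0.062, -0.026, 0.001]
ft_force: [0.7, -0.7, -3.5]
grip_width: 0.0463
```

```bash
python3 - <<'E'
from h import *
o,e,M=st(); print(o["clock"],e,M[:,2],M[:,0],o["ft_force"],o["ft_torque"])
E
```

```text
51.55 [ 0.5372 -0.3515  0.1141] [-0.0527 -0.0043 -0.9986] [ 0.9908  0.1243 -0.0528] [ 0.6517 -0.6882 -3.4683] [-0.0215 -0.0969 -0.0315]
```

Call:
play_rows:
  deltas: [0.1, 0, 0, 0.08, 0, 0.1, 0, 0, 0.06, 0, 0.1, 0, 0, 0, 0]

```text
clock: 51.92
eef_pos: [0.5376, -0.3519, 0.1137]
tool_rot: [0.998, 0.062, -0.023, 0.003]
ft_force: [-0.6, -0.3, -5.0]
grip_width: 0.0462
```

Call:
play_rows:
  deltas: [0.8, 0, 0, 0, 0, 0.8, 0, 0, 0, 0, 0.8, 0, 0, 0, 0, 0.8, 0, 0, -0.15, 0, 0.8, 0, 0, -0.3, 0, 0.8, 0, 0, -0.5, 0, 0.8, 0, 0, -0.5, 0, 0.8, 0, 0, -0.3, 0, 0.8, 0, 0, 0, 0]

```text
clock: 53.05
eef_pos: [0.5439, -0.3519, 0.2232]
tool_rot: [0.998, 0.062, -0.022, 0.003]
ft_force: [1.1, -0.6, 1.0]
grip_width: 0.0684
```

```bash
python3 - <<'E'
from h import *
o,e,M=st(); print(o["clock"],e,M[:,2],M[:,0],o["ft_force"],o["joint_pos"])
E
```

```text
53.05 [ 0.5439 -0.3519  0.2232] [-0.0441 -0.0097 -0.999 ] [ 0.9912  0.1244 -0.0449] [ 1.0982 -0.5739  0.9733] [-0.5594  0.5795  0.4933  1.5168 -0.0316  0.887 ]
```

Call:
play_rows:
  deltas: [1, 0, 0, 0, -9, 1, 0, 0, 0, -9, 1, 0, 0, 0, -9, 1, 0, 0, 0, -9, 1, 0, 0, 0, -9, 1, 0, 0, 0, -9, 1, 0, 0, 0, -9, 1, 0, 0, 0, -9, 1, 0, 0, 0, -9, 1, 0, 0, 0, -9, 1, 0, 0, 0, 0]

```text
clock: 54.42
eef_pos: [0.5398, -0.3496, 0.2115]
tool_rot: [0.642, 0.766, -0.019, -0.022]
ft_force: [0.4, 1.0, -0.4]
grip_width: 0.0855
```

```bash
python3 - <<'E'
from h import *
o,e,M=st(); print(o["clock"],e,M,o["joint_pos"])
S=cam("scene");T=cam("top")
for X in (T,S):
    h=cv2.cvtColor(X[0],cv2.COLOR_BGR2HSV); m=((h[...,0]>100)&(h[...,0]<125)&(h[...,1]>150)&(h[...,2]>60)).astype(np.uint8)
    n,l,s,ce=cv2.connectedComponentsWithStats(m)
    for i in range(1,n):
        if 30<s[i][4]<330: print("cap",s[i],ce[i],ray(X,ce[i][0],ce[i][1],.141))
cv2.imwrite("pics/ad2.png",np.hstack([cv2.resize(S[0][260:400,120:270],(428,400)),cv2.resize(T[0][170:310,400:530],(371,400))]))
E
```

```text
54.425 [ 0.5398 -0.3496  0.2115] [[-0.1745  0.9829 -0.0587]
 [ 0.9846  0.1748 -0.0006]
 [ 0.0096 -0.0579 -0.9983]] [-0.5598  0.587   0.4753  1.5085 -0.0317 -0.7347]
cap [173 112  19  17 311] [181.9421 119.9839] [0.8152 0.3102 0.141 ]
cap [178 333  20  17 258] [187.1899 341.0891] [ 0.5364 -0.3512  0.141 ]
```

View pics/ad2.png

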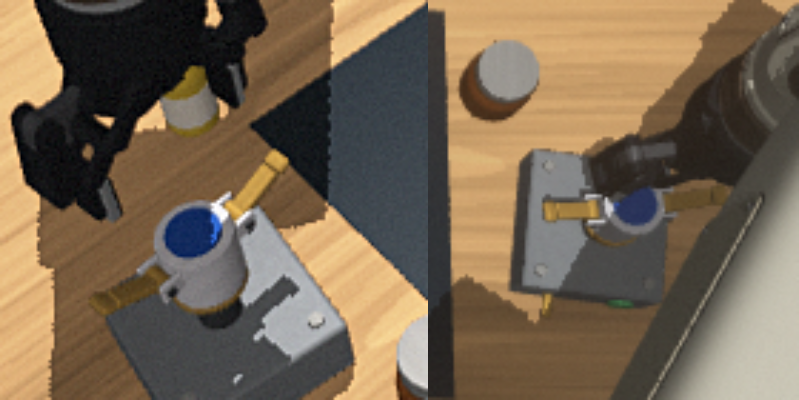

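Call:
play_rows:
  deltas: [1, -0.02, 0, 0, 3, 1, 0, 0, 0.25, 0, 1, 0, 0, 0.3, 0, 1, 0, 0, 0.3, 0, 1, 0, 0, 0.15, 0, 1, 0, 0, 0, 0]

```text
clock: 55.28
eef_pos: [0.535, -0.35, 0.1456]
tool_rot: [0.664, 0.747, -0.02, -0.024]
ft_force: [0.1, 0.0, 0.2]
grip_width: 0.0854
```

```bash
python3 - <<'E'
from h import *
o,e,M=st(); print(o["clock"],e,M,o["ft_force"],go([.5368,-.3515,.080]))
E
```

```text
55.275 [ 0.535  -0.35    0.1456] [[-0.1167  0.9912 -0.0617]
 [ 0.9931  0.117   0.0014]
 [ 0.0086 -0.0611 -0.9981]] [0.1292 0.0388 0.169 ] [-0.038  0.093  1.089]
```

Call:
play_rows:
  deltas: [1, -0.03, 0.03, 0.12, 0, 1, 0, 0.01, 0.15, 0, 1, 0, 0.01, 0.15, 0, 1, 0, 0.01, 0.15, 0, 1, 0, 0, 0, 0]

```text
clock: 55.9
eef_pos: [0.539, -0.3527, 0.1132]
tool_rot: [0.664, 0.747, -0.019, -0.02]
ft_force: [0.5, 0.2, 0.7]
grip_width: 0.0851
```

```bash
python3 - <<'E'
from h import *
o,e,M=st(); print(o["clock"],e,M[:,2],o["ft_force"],go([.5368,-.3515,.080]))
E
```

```text
55.9 [ 0.539  -0.3527  0.1132] [-0.0552 -0.0026 -0.9985] [0.4801 0.2428 0.6922] [ 0.022 -0.004  0.554]
```

Call:
play_rows:
  deltas: [1, 0.02, 0, 0.12, 0, 1, 0, 0, 0.12, 0, 1, 0, 0, 0.12, 0, 1, 0, 0, 0.12, 0, 1, 0, 0, 0, 0]

```text
clock: 56.52
eef_pos: [0.5394, -0.3525, 0.0861]
tool_rot: [0.664, 0.747, -0.019, -0.016]
ft_force: [0.2, -0.7, -0.5]
grip_width: 0.0854
```

```bash
python3 - <<'E'
from h import *
o,e,M=st(); print(o["clock"],e,M[:,2],o["ft_force"],go([.5368,-.3515,.080]))
S=cam("scene"); cv2.imwrite("pics/arm.png",cv2.resize(S[0][260:400,110:270],None,fx=4,fy=4))
E
```

```text
56.525 [ 0.5394 -0.3525  0.0861] [-0.0492 -0.006  -0.9988] [ 0.2287 -0.6718 -0.469 ] [ 0.022 -0.037  0.103]
```

View pics/arm.png

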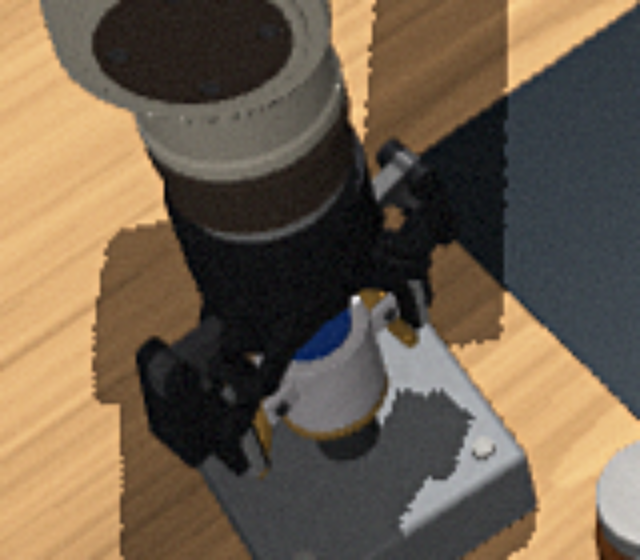

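Call:
play_rows:
  deltas: [1, 0, 0, 0.06, 0, 0.9, 0, 0, 0, 0, 0.84, 0, 0, 0, 0, 0.8, 0, 0, 0, 0, 0.76, 0, 0, 0, 0, 0.72, 0, 0, 0, 0, 0.7, 0, 0, 0, 0, 0.7, 0, 0, 0, 0]

```text
clock: 57.58
eef_pos: [0.5392, -0.3518, 0.0828]
tool_rot: [0.664, 0.747, -0.018, -0.017]
ft_force: [-1.0, 1.6, 2.5]
grip_width: 0.0657
```

```bash
python3 - <<'E'
from h import *
o,e,M=st(); print(o["clock"],e,M[:,2],o["ft_force"],o["grip_width"])
E
```

```text
57.575 [ 0.5392 -0.3518  0.0828] [-0.0494 -0.0049 -0.9988] [-1.0012  1.6468  2.505 ] 0.06570466661338618
```

Call:
play_rows:
  deltas: [1, 0, 0, 0, 0, 1, 0, 0, 0, 0, 1, 0, 0, 0, 0, 1, 0, 0, -0.2, 0, 1, 0, 0, -0.4, 0, 1, 0, 0, -0.6, 0, 1, 0, 0, -0.6, 0, 1, 0, 0, -0.6, 0, 1, 0, 0, -0.4, 0, 1, 0, 0, 0, 0]

```text
clock: 58.82
eef_pos: [0.5477, -0.3518, 0.2595]
tool_rot: [0.664, 0.747, -0.019, -0.015]
ft_force: [0.6, -0.3, -0.9]
grip_width: 0.0853
```

Call:
play_rows:
  deltas: [1, 0.3, -0.1, 0, 1, 0.7, 0.6, -0.1, 0, 2, 0.4, 0.6, -0.1, 0, 2, 0.4, 0.6, 0, 0, 2, 0.4, 0.6, 0.1, 0, 0, 0.4, 0.6, 0.2, 0, 0, 0.4, 0.6, 0.3, 0, 0, 0.4, 0.6, 0.3, 0, 0, 0.4, 0.6, 0.3, 0, 0, 0.4, 0.6, 0.2, 0, 0, 0.4, 0.3, 0.1, 0, 0, 0.4, 0, 0, 0, 0]

```text
clock: 60.32
eef_pos: [0.6081, 0.0154, 0.2394]
tool_rot: [0.711, 0.702, -0.025, -0.021]
ft_force: [0.2, 0.2, -0.9]
grip_width: 0.034
```

```bash
python3 - <<'E'
from h import *
o,e,M=st(); print(o["clock"],e,M,o["ft_force"],o["grip_width"],go([.6185,.047,.12]))
S=cam("scene");T=cam("top")
# cap + arms: brass near cap in scene, and colours at predicted arm points
h=cv2.cvtColor(S[0],cv2.COLOR_BGR2HSV); m=((h[...,0]>100)&(h[...,0]<125)&(h[...,1]>150)&(h[...,2]>60)).astype(np.uint8)
n,l,s,ce=cv2.connectedComponentsWithStats(m)
for i in range(1,n):
    if 80<s[i][4]<330: print("cap",ce[i],ray(S,*ce[i],.141))
c=np.array([.5366,-.3512]); y=np.array([-.124,.992])
for sg in(1,-1):
    for nm,off,z in(("down-tip",.033,.087),("down-mid",.033,.105),("level-tip",.07,.127),("45-tip",.062,.097)):
        for X,k in((T,"T"),(S,"S")):
            p=[*(c+sg*off*y),z]; u=proj(X,p).round().astype(int); hh=cv2.cvtColor(X[0],cv2.COLOR_BGR2HSV); print(sg,nm,k,u,hh[u[1],u[0]])
# brass blobs near cap
for X,k in((T,"T"),(S,"S")):
    hh=cv2.cvtColor(X[0],cv2.COLOR_BGR2HSV); m=((hh[...,0]>12)&(hh[...,0]<30)&(hh[...,1]>130)&(hh[...,2]>50)).astype(np.uint8)
    u=proj(X,[*c,.11]); n,l,s,ce=cv2.connectedComponentsWithStats(m)
    print(k,u,[(s[i].tolist()) for i in range(1,n) if np.hypot(*(ce[i]-u))<45 and s[i][4]>10])
    hh=(hh[...,0]>=3)&(hh[...,0]<13)&(hh[...,1]>190)&(hh[...,2]>100); n,l,s,ce=cv2.connectedComponentsWithStats(hh.astype(np.uint8))
    print("orange",[(ce[i].round(1).tolist(),int(s[i][4]),ray(X,*ce[i],.085).round(4).tolist()) for i in range(1,n) if s[i][4]>7])
E
```

```text
60.325 [0.6081 0.0154 0.2394] [[ 0.0128  0.9977 -0.0661]
 [ 0.9999 -0.0132 -0.0054]
 [-0.0062 -0.0661 -0.9978]] [ 0.2237  0.2468 -0.9218] 0.03396042530503539 [0.541 0.298 1.971]
cap [186.4692 341.6769] [ 0.5365 -0.3527  0.141 ]
1 down-tip T [451 247] [ 18 148  98]
1 down-tip S [207 345] [ 19 172  86]
1 down-mid T [453 245] [ 18 136  77]
1 down-mid S [205 340] [  0   0 106]
1 level-tip T [440 246] [105   4 123]
1 level-tip S [218 319] [ 14 123 149]
1 45-tip T [440 247] [ 90   4 121]
1 45-tip S [218 332] [ 16 116 209]
-1 down-tip T [479 243] [113 152 146]
-1 down-tip S [179 371] [ 19 179 104]
-1 down-mid T [482 242] [140   4 187]
-1 down-mid S [177 366] [ 13  70 110]
-1 level-tip T [501 239] [ 16 123 182]
-1 level-tip S [156 374] [ 15 122 211]
-1 45-tip T [493 241] [ 15 118 181]
-1 45-tip S [165 380] [120  10 155]
T [468.1514 243.3678] [[483, 238, 4, 6, 18], [451, 240, 9, 10, 50], [456, 250, 13, 6, 22], [439, 273, 5, 9, 31]]
orange [([451.5, 142.0], 10, [0.7922, -0.3319, 0.085]), ([518.4, 142.9], 14, [0.7918, -0.496, 0.085]), ([629.3, 206.4], 14, [0.6344, -0.7506, 0.085]), ([635.9, 205.6], 19, [0.6365, -0.7669, 0.085]), ([629.9, 214.7], 10, [0.6139, -0.7496, 0.085]), ([429.6, 324.1], 30, [0.3546, -0.2626, 0.085])]
S [190.7364 350.9545] [[198, 305, 6, 6, 16], [202, 304, 14, 17, 56], [198, 330, 8, 8, 32], [204, 342, 6, 9, 30], [170, 353, 14, 21, 91], [188, 356, 19, 14, 30]]
orange [([375.6, 268.9], 48, [0.6268, 0.0386, 0.085])]
```

Call:
play_rows:
  deltas: [0.4, 0.26, 0.15, 0, 0, 0.4, 0.26, 0.15, 0.1, 0, 0.4, 0, 0, 0.4, 0, 0.4, 0, 0, 0.5, 0, 0.4, 0, 0, 0.5, 0, 0.4, 0, 0, 0.4, 0, 0.4, 0, 0, 0.15, 0, 0.4, 0, 0, 0, 0]

```text
clock: 61.42
eef_pos: [0.6226, 0.0462, 0.1114]
tool_rot: [0.714, 0.7, -0.024, -0.02]
ft_force: [0.7, 0.4, 0.2]
grip_width: 0.0344
```

```bash
python3 - <<'E'
from h import *
o,e,M=st(); print(o["clock"],e,M[:,2],o["ft_force"],o["grip_width"],go([.618,.046,.071]))
S=cam("scene"); hh=cv2.cvtColor(S[0],cv2.COLOR_BGR2HSV)
hh=(hh[...,0]>=3)&(hh[...,0]<13)&(hh[...,1]>190)&(hh[...,2]>100); n,l,s,ce=cv2.connectedComponentsWithStats(hh.astype(np.uint8))
print("orange",[(ce[i].round(1).tolist(),s[i].tolist()) for i in range(1,n) if s[i][4]>7], proj(S,[.619,.046,.094]),proj(S,[.619,.046,.062]))
E
```

```text
61.425 [0.6226 0.0462 0.1114] [-0.0619 -0.0045 -0.9981] [0.7151 0.4315 0.1901] 0.03444373514257309 [-0.001 -0.034  0.676]
orange [([375.7, 269.1], [373, 264, 6, 11, 47])] [375.4652 262.157 ] [374.4118 272.1951]
```

Call:
play_rows:
  deltas: [0.4, 0, 0, 0.25, 0, 0.4, 0, 0, 0.25, 0, 0.4, 0, 0, 0.15, 0, 0.4, 0, 0, 0, 0, 0.4, -0.12, -0.04, 0, 0, 0.4, -0.15, -0.04, 0, 0, 0.4, 0, 0, 0, 0]

```text
clock: 62.35
eef_pos: [0.6158, 0.0304, 0.073]
tool_rot: [0.713, 0.7, -0.021, -0.02]
ft_force: [1.2, 1.5, -1.2]
grip_width: 0.0342
```

```bash
cat > t.py <<'E'
from h import *
o,e,M=st(); print(o["clock"],e,M[:,2],o["ft_force"],o["grip_width"])
S=cam("scene"); hh=cv2.cvtColor(S[0],cv2.COLOR_BGR2HSV)
hh=(hh[...,0]>=3)&(hh[...,0]<13)&(hh[...,1]>190)&(hh[...,2]>80); n,l,s,ce=cv2.connectedComponentsWithStats(hh.astype(np.uint8))
for i in range(1,n):
    if s[i][4]>7:
        p=ray(S,ce[i][0],s[i][1],.094)-np.array([.6622,.0114,0]); print("orange",ce[i].round(1),s[i].tolist(),p,np.degrees(np.arctan2(p[1],p[0])))
E
python3 t.py
```

```text
62.35 [0.6158 0.0304 0.073 ] [-0.0584 -0.0009 -0.9983] [ 1.2117  1.4632 -1.2235] 0.034240349987028205
orange [373.1 267.7] [371, 262, 6, 13, 62] [-0.0469  0.0315  0.094 ] 146.08532999202558
orange [289.1 392.5] [288, 390, 3, 6, 8] [ 0.044  -0.2847  0.094 ] -81.22109598103154
orange [285.4 397.6] [282, 395, 7, 6, 10] [ 0.0463 -0.2952  0.094 ] -81.08513573612164
orange [277.8 402.5] [276, 401, 5, 4, 11] [ 0.0454 -0.3112  0.094 ] -81.69378267469664
orange [270.7 403.4] [267, 402, 8, 4, 10] [ 0.0385 -0.3207  0.094 ] -83.15844073109957
```

Contact made, peg starting to move. Push on to the stop.

Call:
play_rows:
  deltas: [0.4, -0.15, -0.05, 0, 0, 0.4, -0.15, -0.03, 0, 0, 0.4, -0.15, -0.01, 0, 0, 0.4, -0.15, 0, 0, 0, 0.4, -0.12, 0.02, 0, 0, 0.4, -0.08, 0.02, 0, 0, 0.4, 0, 0, 0, 0]

```text
clock: 63.28
eef_pos: [0.6087, -0.0112, 0.0729]
tool_rot: [0.711, 0.702, -0.017, -0.029]
ft_force: [-1.5, 2.9, -0.4]
grip_width: 0.0343
```

```bash
python3 t.py | head -2
```

```text
63.275 [ 0.6087 -0.0112  0.0729] [-0.0651  0.0173 -0.9977] [-1.4568  2.9072 -0.3983] 0.03428082748731899
orange [516.5 251.5] [513, 248, 8, 8, 8] [0.1416 0.2769 0.094 ] 62.91405589312114
```

Call:
play_rows:
  deltas: [0.4, -0.12, 0.02, 0, 0, 0.4, -0.12, 0.02, 0, 0, 0.4, 0, 0, 0, 0]

```text
clock: 63.7
eef_pos: [0.6088, -0.0102, 0.0725]
tool_rot: [0.707, 0.706, -0.008, -0.042]
ft_force: [-1.6, 2.2, -0.0]
grip_width: 0.0345
```

```bash
python3 t.py | head -1
```

```text
63.7 [ 0.6088 -0.0102  0.0725] [-0.0704  0.048  -0.9964] [-1.5603  2.1584 -0.0369] 0.034472563924127134
```

Call:
play_rows:
  deltas: [0.4, -0.12, 0.02, 0, 0, 0.4, -0.12, 0.02, 0, 0, 0.4, 0, 0, 0, 0]

```text
clock: 64.12
eef_pos: [0.6089, -0.0098, 0.072]
tool_rot: [0.703, 0.709, 0.001, -0.054]
ft_force: [-1.5, 2.7, -0.5]
grip_width: 0.0343
```

```bash
python3 t.py | head -1
```

```text
64.125 [ 0.6089 -0.0098  0.072 ] [-0.0758  0.0773 -0.9941] [-1.5436  2.7336 -0.4982] 0.0342567313062987
```

Call:
play_rows:
  deltas: [0.4, -0.2, 0, 0, 0]

```text
clock: 64.3
eef_pos: [0.609, -0.0121, 0.0716]
tool_rot: [0.701, 0.711, 0.008, -0.062]
ft_force: [-2.4, 43.7, 1.2]
grip_width: 0.034
```

Call:
play_rows:
  deltas: [0.4, 0.1, 0, 0, 0, 0.4, 0.2, 0.02, 0, 0, 0.4, 0.2, 0.03, 0, 0, 0.4, 0.2, 0.04, 0, 0, 0.4, 0.2, 0.05, 0, 0, 0.4, 0.12, 0.05, 0, 0, 0.4, 0, 0, 0, 0]

```text
clock: 65.18
eef_pos: [0.6246, 0.05, 0.0781]
tool_rot: [0.701, 0.71, 0.009, -0.057]
ft_force: [-0.2, -0.3, -0.5]
grip_width: 0.0339
```

```bash
python3 t.py | head -2
```

```text
65.175 [0.6246 0.05   0.0781] [-0.0681  0.093  -0.9933] [-0.1694 -0.342  -0.4651] 0.03391344444024507
orange [279.5 401.9] [276, 399, 8, 6, 15] [ 0.0448 -0.3068  0.094 ] -81.69846524130368
```

Call:
play_rows:
  deltas: [0.4, 0.02, 0, -0.2, 0, 0.4, 0.03, 0, -0.3, 0, 0.4, 0, 0, -0.5, 0, 0.4, 0, 0, -0.6, 0, 0.4, 0, 0, -0.6, 0, 0.4, 0, -0.4, -0.4, 0, 0.4, 0, -0.6, 0, 0, 0.4, 0, -0.6, 0, 0, 0.4, 0, -0.6, 0, 0, 0.4, 0, -0.6, 0, 0, 0.4, 0, -0.3, 0, 0, 0.4, 0, 0, 0, 0]

```text
clock: 66.72
eef_pos: [0.4448, 0.0296, 0.2605]
tool_rot: [0.705, 0.707, 0.012, -0.052]
ft_force: [0.7, 0.2, 0.4]
grip_width: 0.0342
```

```bash
python3 t.py | head -3; python3 - <<'E'
from h import *
T=cam("top");S=cam("scene")
for X,k in((T,"T"),(S,"S")):
    h=cv2.cvtColor(X[0],cv2.COLOR_BGR2HSV); H,s_,v=h[...,0],h[...,1],h[...,2]
    for nm,m,lo,hi in(("red",((H<5)|(H>174))&(s_>150)&(v>80),60,250),("blue",(H>100)&(H<125)&(s_>150)&(v>60),80,330),("orange",(H>=3)&(H<13)&(s_>190)&(v>100),7,80)):
        n,l,s,ce=cv2.connectedComponentsWithStats(m.astype(np.uint8)); print(k,nm,[(ce[i].round(1).tolist(),int(s[i][4])) for i in range(1,n) if lo<s[i][4]<hi])
    # bushings in the well
    m=((H>12)&(H<30)&(s_>130)&(v>60)).astype(np.uint8); n,l,s,ce=cv2.connectedComponentsWithStats(m)
    bx=(150,145,222,262) if k=="T" else (385,180,525,280)
    print(k,"well",[(ce[i].round(0).tolist(),int(s[i][4])) for i in range(1,n) if s[i][4]>25 and bx[0]<ce[i][0]<bx[2] and bx[1]<ce[i][1]<bx[3]])
E
```

```text
66.725 [0.4448 0.0296 0.2605] [-0.0566  0.0907 -0.9943] [0.6775 0.233  0.4376] 0.034178995691856215
orange [375.4 269. ] [373, 263, 6, 12, 51] [-0.0417  0.0328  0.094 ] 141.8712015964098
orange [282.8 399.1] [275, 392, 15, 13, 36] [ 0.0392 -0.2947  0.094 ] -82.4284820156127
T red [([224.0, 259.7], 162)]
T blue [([181.9, 120.0], 311), ([472.7, 240.9], 153)]
T orange [([516.0, 143.0], 13), ([632.2, 205.5], 27), ([629.8, 214.5], 8)]
T well [([182.0, 244.0], 32)]
S red [([372.0, 160.2], 121), ([178.4, 273.1], 90)]
S blue [([186.5, 341.6], 259)]
S orange [([375.7, 268.9], 47)]
S well [([428.0, 206.0], 138), ([453.0, 218.0], 267), ([472.0, 219.0], 151), ([435.0, 260.0], 32)]
```

```bash
python3 - <<'E'
from h import *
T=cam("top");S=cam("scene")
a=tri([T,S],[(223.1,256.6),(373.6,157.7)]); b=tri([T,S],[(224.0,259.7),(372.0,160.2)]); print(a,b,b-a)
import os
t0=cv2.imread("pics/top0.png"); s0=cv2.imread("pics/scene0.png")
for k,A,B,bx in(("T",t0,T[0],(120,185,215,262)),("S",s0,S[0],(410,140,475,200))):
    x0,y0,x1,y1=bx; p=[cv2.cvtColor(I[y0:y1,x0:x1],cv2.COLOR_BGR2GRAY).astype(np.float32) for I in(A,B)]
    # patches on the pot's left rim / boss
    print(k,cv2.phaseCorrelate(p[0],p[1],cv2.createHanningWindow(p[0].shape[::-1],cv2.CV_32F)))
for k,A,X in(("T",t0,T),("S",s0,S)):
    for I in(A,X[0]):
        h=cv2.cvtColor(I,cv2.COLOR_BGR2HSV); m=((h[...,0]<8)|(h[...,0]>172))&(h[...,1]>120)&(h[...,2]>35)
        bx=(205,245,245,270) if k=="T" else (355,140,392,178); q=np.argwhere(m[bx[1]:bx[3],bx[0]:bx[2]]); print(k,len(q),q.mean(0)[::-1]+bx[:2],cv2.minAreaRect(q[:,::-1].astype(np.float32)))
E
```

```text
[0.4851 0.1812 0.2195] [0.4804 0.1816 0.21  ] [-0.0047  0.0003 -0.0095]
T ((-0.06041282089243083, 1.4385082506891251), 0.5443951673805714)
S ((-1.8793583721465836, -1.6567004387473183), 0.28372261038532964)
T 187 [223.3155 256.5294] ((18.0, 11.5), (7.0, 24.0), 90.0)
T 189 [223.8889 259.6455] ((19.0, 14.5), (7.0, 24.0), 90.0)
S 152 [373.5724 157.9276] ((18.58797836303711, 17.830472946166992), (7.402875900268555, 21.094921112060547), 58.392494201660156)
S 137 [371.8321 160.2044] ((16.668540954589844, 20.26966094970703), (6.6779866218566895, 20.775959014892578), 57.9946174621582)
```

```bash
python3 - <<'E'
from h import *
print(bot.get_obs()["clock"]); print(ticket.job_done())
E
```

```text
66.975
the job is handed in; nothing more can be done
None
```

I finished all the steps in order and handed the job in at about 67 s of the 210 s allowed. No verdict was reported.

- **Bushings:** all four went into the pot. I tipped it with the lever to about 2.22 rad measured (stop at 2.25), and all four were seen in the well with the pot empty.
- **Pot:** it is back upright. The handle triangulates to 0.210 m, its height with the pot upright. This disagrees with my first reading of 0.2195 m, by about 0.1 rad of tilt. I read that as the pot starting slightly tipped, not as it being off now.
- **Cap:** it is seated, with its rim on the flange and its position in line with the adapter. Both cam arms were pressed down together by the two fingers, then squeezed until the fingers stalled at 66 mm. That matches two arms hanging straight down. A colour check afterwards found brass at both hanging tips, though the later top and side readings around the arms were noisy.
- **Counter:** I pushed the lever until the force rose to about 44 N, showing it was at its stop. It then sprang back: the peg reads 141.9°, against 142.1° at the start. That 44 N came through the finger on the peg, not the gripper's body.

I did not measure the other bench items again at the end. As far as I know nothing touched them. The tool picked up a few degrees of tilt during the moves, and it caused no visible trouble.

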